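# Load the long cell into the sprung battery bay

## Robot

A 7-joint arm with a two-finger parallel gripper is mounted at the origin on the work surface. World frame = base frame: x ahead of the robot, y to its left, z up, the work surface at z = 0. Lengths are in m, angles in rad, forces in N, time in s.
With the tool pointing down it reaches from about 0.4 to 0.85 m from the base axis. Payload 10.4 kg.
Tool frame: the origin (TCP) lies between the finger pads; the fingertips stand manip.finger_overhang ahead of it and the grasp point (between the pads) lies 11 mm behind it (manip.finger_overhang is the distance from the TCP to the fingertips, in m); x points along the fingers, z is the direction in which the jaws open and shut, and the axes are right-handed (so a half turn about x gives the same grasp; the last joint's range is limited). The gripper opens to 85 mm and grips with 20 to 120 N. Pads are 22 mm wide; open, the fingers measure 114 mm over their backs; the gripper's body (76 mm by 85 mm) begins 54 mm behind the grasp point. The pads swing forward as they close: fully open they stand 13 mm farther back than shut.
Start: joints at [1.114, 0.332, -0.065, 1.46, 0.022, 1.35, -0.088], TCP at [0.263, -0.567, 0.239] pointing down, gripper open.
Joint ranges: [-2.6, 2.6], [-0.5, 2.12], [-1.47, 1.34], [0.16, 2.42], [-1.27, 4.41], [0.06, 2.06], [-2.6, 2.6]. Speed limits (rad/s): [2.22, 2.22, 2.79, 2.79, 3.14, 3.14, 3.14].

## Interface

Orientations are given as a unit quaternion [x, y, z, w].
In Python, from workcell import get_obs, camera, workorder, manip gives the robot as it stands. The module is installed in compiled form; this text tells all that it offers.
- The arm moves only by the tool play_rows, never from a script. Its argument "increments" is text: rows parted by semicolons, each of 4 numbers parted by spaces: the shift along the tool's x, y, z in m, then the turn about the tool's x in rad. A call has 1 to 20 rows; each row shifts and turns the pose as measured when the row begins, along the tool's axes as they then stand; what a row does not reach is not made up. A row lasts 1/10 s, in which the tool goes at most 50 mm and 8.59 degrees, less where a joint would pass 70% of its speed; a pose out of reach is approached as far as the arm can. A call is refused whole if a number of a shift passes 0.05 or a number of a turn 0.15, either way. A call with a gripper value outside its range is refused whole. "hand" is the gripper command: -1 is fully open, 1 is shut, values between are in proportion, set as the call begins (left out, the last holds). The fingers move at their own pace and stop on an object; "squeeze" is the grip in N (left out, the last holds). Time passes only in rows, so rows that do not move let the fingers close. It gives the time, the measured TCP pose, the force and the opening at its end, in the units of the state.
- get_obs(): the state, without advancing time (a new reading comes with each control period).
- camera(name): name is "scene" or "side" or "wrist"; returns a dict with "img" (384x512x3 uint8, blue, green, red), "fov_y" (degrees; the focal length in pixels is half the picture's height over the tangent of half this angle, whatever the lens; pixels are square), "cx", "cy" (the principal point, pixels), "R" (3x3) and "t" (3): a world point X has camera coordinates R X + t; the wrist camera has in their place "tool_from_camera" (4x4, takes a point from camera to tool coordinates, whose origin is the TCP and whose axes are the tool frame's). Camera axes: x right, y down, z forward; pixel columns grow to the right and rows downward; lengths in m; the calibration is good to about 2 mm. A picture is of the moment at which its call begins: read the wrist's pose just before it. There is no depth.
- workorder.hand_in(): hands the job in, once; it reports no verdict.
The state is a dict: "clock": time; "joint_pos": joint angles; "joint_velocities": joint speeds; "tau": joint torques, N m; "position": TCP position; "ee_rot": TCP orientation; "ft_force": force on the tool from outside, world axes, zero at the start; "torque": the same for the moment, N m; "grip_width": opening from 0.0 (shut) to 1.0 (fully open).
Only numpy, scipy, OpenCV 4.12 (cv2) and the standard library are available. Lean on these libraries where they do the work, as an engineer would, in place of code of your own. Each camera call takes 0.05 s, during which the arm holds its last target.

## Task

Take the tall cell out of the charger and lay it in the sloped V rest, nub end uppermost and flat end down at the foot plate, and let go of it there so that you can take it again by its middle. Then load it into the open battery bay: push its flat end gently in under the hood against the spring contact with the nub end still raised, and tip the nub end down in front of the fixed plate until the cell lies fully home in its cradle, and let go. Leave everything else on the bench where it is.

Things in the scene. Friction and masses are not known exactly. Their poses are not given: they have to be found in the camera images.
- cell: tall cell: plain bare-metal cylinder, 32 mm diameter, 110 mm long, plus a contact nub 12 mm in diameter, 4 mm long on one end; about 0.2 kg. Thin black band 10 mm from the nub end. Origin on its axis at the middle of the 110 mm; z axis along the cylinder towards the nub. Starts standing nub up in one of the charger's wells, some 59 mm proud of the charger's top.
- cell_nub (a point): the tip of the tall cell's nub, 59 mm from its origin
- charger: grey block 200 x 75 x 62 mm (x, y, z), fixed, with three upright round wells in a row along its x axis, 60 mm apart (at x = -60, 0, 60 mm), 35 mm diameter, 50 mm deep; a 6 mm dark strip on its +y face. Origin at the centre of its underside. One well holds the tall cell, the others a short cell each, 24 mm proud.
- rest: sloped rest, fixed: steel base plate 150 x 90 x 10 mm (x, y, z) carrying a black V groove that climbs at 45 degrees towards the rest's +x axis. The groove is 28 mm wide outside, narrower than the cell, so fingers pass on both sides of it all along. Origin at the centre of the base plate's underside.
- rest_groove (a point): where the tall cell's origin lies when it lies in the V groove with its flat end on the foot plate: 80 mm above the bench, straight above the rest's origin. The groove runs along (1, 0, 1) of this point's axes (x = uphill, level), from 52 mm below to 50 mm above this point. Friction may hold the cell anywhere along it.
- rest_foot (a point): centre of the face of the rest's foot plate, 34 mm square, 5 mm thick, square to the groove, on the cell's axis, 55 mm down the slope from rest_groove; it takes the cell's flat end
- bay: open battery bay, fixed: grey base 200 x 110 x 24 mm (x from -104 to 96, y, z), 8 mm high rims along its long sides. Along its x axis a black V cradle, 28 mm wide outside (narrower than the cell: fingers pass on both sides), spring contact at the -x end, fixed plate at the +x end; open from above in between. Origin on the bench under the cradle.
- bay_seat (a point): where the tall cell's origin lies when it is fully home: on the cradle's axis, 55 mm above the bench (cell's underside 39 mm), straight above the bay's origin. Its x axis (level) points from the spring contact to the fixed plate; the cell's z axis must point the same way (flat end on the spring, nub on the plate).
- bay_hood (a point): middle of the lower edge of the black hood that roofs the spring end: x = -43 mm from bay_seat, underside 80 mm, top 84 mm above the bench, 50 mm wide; it reaches from here to a black block at x = -66 to -88 mm. The leaning cell's flat end goes in under it. A lean of about 13 to 20 degrees passes over the plate and under the hood.
- bay_plate (a point): middle of the top edge of the fixed steel plate's face, x = 59 mm from bay_seat, 63 mm above the bench; plate 34 mm wide. The spring's free face is 106 mm from this plate and the cell with nub is 114 mm long: it goes in only with the spring pressed by 8 mm, briefly about 9 mm while tipping
- plunger (a joint): spring contact: a steel disc 16 mm in diameter on the cradle's axis that slides towards the bay's -x; 0 = free, grows as it is pressed in, stops at 0.014 m. It pushes back with 3 N at 0 plus 0.6 N per mm (7.8 N with the cell home, 11.4 N at its stop).
- short_a: short bare-metal cell, 32 mm diameter, 70 mm long plus a 4 mm nub, standing in a charger well; leave it. Origin at its mid-length
- short_b: the other short cell, same as short_a; leave it. Origin at its mid-length
- phone: black slab handset 145 x 70 x 9 mm lying on the bench; leave it. Origin at the centre of its underside
- loupe_a: black eyepiece loupe, 40 mm diameter, 46 mm high, standing; leave it. Origin at the centre of its underside
- loupe_b: a second eyepiece loupe like loupe_a; leave it. Origin at the centre of its underside
- driver: screwdriver 170 mm long lying on the bench; leave it. Origin at the underside of its middle, x axis along the shaft
- tray: clear open tray 120 x 150 x 28 mm (x, y, z); leave it. Origin at the centre of its underside
There are look-alikes about, which are no part of the job. What is shaped like the bay but blue or purple is not meant.

How it is judged:
On the way, in this order (a step that is already met when the one before it is completed fails the run):
1. the tall cell lies in the V groove of the sloped rest, nub end up, let go and at rest (distance between cell and rest_groove below 0.015 m and angle between cell's own z axis and vertical between 0.62 and 0.95 rad and contact force between the fingers and cell below 0.1 N and linear speed of cell below 0.02 m/s), for 0.2 s.
2. the cell's flat end presses the spring contact in by more than 5 mm, under the hood, while the nub end is still raised (cell leaning more than 6 degrees) (value of joint plunger above 0.005 m and angle between cell's own z axis and vertical below 1.466 rad and contact force between cell and plunger above 1 N and x of cell_nub in the frame of bay_seat above 0.03 m), for 0.05 s.
At the end, for the whole second after the job is handed in: Tall cell released and at rest in the cradle: origin within 3 mm of the seat point along each bay axis, axis within 0.04 rad, nub towards the fixed plate, spring contact held in over 5 mm; short cells, handset, loupes, screwdriver, and tray within 15 mm of their starts (x of cell in the frame of bay_seat between -0.003 and 0.003 m and y of cell in the frame of bay_seat between -0.003 and 0.003 m and z of cell in the frame of bay_seat between -0.003 and 0.003 m and angle between the z axis of cell and the x axis of bay_seat, either way round below 0.04 rad and x of cell_nub in the frame of bay_seat above 0.05 m and contact force between the fingers and cell below 0.1 N and linear speed of cell below 0.02 m/s and value of joint plunger above 0.005 m and distance of each of short_a, short_b, phone, loupe_a, loupe_b, driver, tray from where it was at the start of the episode below 0.015 m); the robot touches nothing.
It fails at once if the cell is rammed against the spring contact with more than 35 N (contact force between cell and plunger above 35 N).
It fails at once if another thing on the bench (short cell, handset, loupe, screwdriver, tray) is moved by more than 25 mm (distance of any of short_a, short_b, phone, loupe_a, loupe_b, driver, tray from where it was at the start of the episode above 0.025 m).
It also fails if it takes over 51 s, if anything falls off the work surface, if the arm or the gripper's body presses on something with over 40 N, if the wrist force passes 120 N, or if a joint passes its speed limit or range.

## Working session

There is one attempt and no reset: what is moved stays moved. The work goes in short steps, Python scripts to look and compute and a tool call to move; the robot and the scene stay as the last step left them, time stands still between calls to the robot, and variables do not carry over. Pictures are saved under pics/ and viewed, and the job is handed in when it is done.

Besides the shell and the picture viewer there is one more tool, called after "Emit:" by a JSON object that holds its "api" and its "payload", one argument or row to a line. play_rows: Moves the arm, as the interface text tells. Its arguments: {"type":"object","properties":{"increments":{"type":"string"},"hand":{"type":"number"},"squeeze":{"type":"number"}},"required":["increments"]}

```bash
mkdir -p pics; python3 - <<'E'
from workcell import get_obs, camera, manip
import cv2,numpy as np,pickle
o=get_obs();print(o); print(manip.finger_overhang, dir(manip))
for n in ("scene","side","wrist"):
    c=camera(n);cv2.imwrite(f"pics/{n}0.png",c["img"]);pickle.dump((o,c),open(f"{n}0.pkl","wb"))
    print(n,{k:v for k,v in c.items() if k!="img"})
E
```

```text
{'clock': 0.0, 'joint_pos': array([ 1.11441989,  0.33284676, -0.06471135,  1.46099281,  0.02160129,
        1.3498989 , -0.08851863]), 'joint_velocities': array([-0.00056616, -0.00126272, -0.00044704,  0.00067865, -0.00225947,
        0.00231939, -0.00063097]), 'tau': array([ 1.13125014e-03, -6.25441432e+01,  5.02875040e-02, -3.91609132e+01,
        1.64057105e-02,  1.00368628e-02,  6.13652242e-05]), 'position': array([ 0.2625253 , -0.56676471,  0.23850706]), 'ee_rot': array([ 0.38094121,  0.59632883, -0.38042999,  0.59543996]), 'ft_force': array([-0.78751211, -0.57741324, -0.29040622]), 'torque': array([0.02571138, 0.00660385, 0.02739909]), 'grip_width': 1.00139989118823}
0.008 ['MotionError', '__class__', '__delattr__', '__dict__', '__dir__', '__doc__', '__eq__', '__format__', '__ge__', '__getattribute__', '__getstate__', '__gt__', '__hash__', '__init__', '__init_subclass__', '__le__', '__lt__', '__module__', '__ne__', '__new__', '__reduce__', '__reduce_ex__', '__repr__', '__setattr__', '__sizeof__', '__str__', '__subclasshook__', '__weakref__', 'finger_overhang']
scene {'fov_y': 5
[... 307 characters left out ...]
 'cx': 252.10181384447594, 'cy': 193.86407561458668, 'R': array([[-0.9941771 , -0.10761249, -0.00560796],
       [-0.0518636 ,  0.52346158, -0.85046936],
       [ 0.09445668, -0.84522632, -0.52599469]]), 't': array([0.49730705, 0.17716226, 1.11204956])}
wrist {'fov_y': 67.6119961597531, 'cx': 249.96863600464994, 'cy': 195.0979400720947, 'tool_from_camera': array([[-5.79837052e-04, -3.22913339e-01,  9.46428359e-01,
        -1.34524100e-01],
       [ 3.60926972e-04, -9.46428524e-01, -3.22913174e-01,
         8.35409415e-02],
       [ 9.99999767e-01,  1.54354499e-04,  6.65322459e-04,
        -3.69196105e-04],
       [ 0.00000000e+00,  0.00000000e+00,  0.00000000e+00,
         1.00000000e+00]])}
```

View pics/scene0.png

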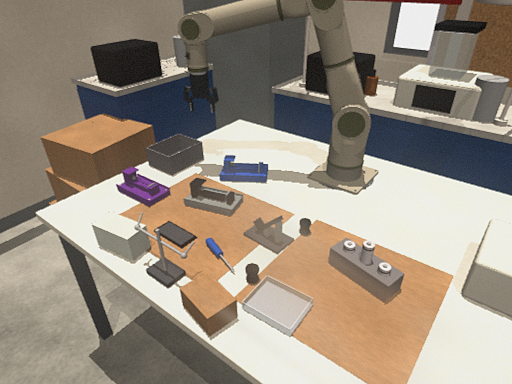

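View pics/side0.png

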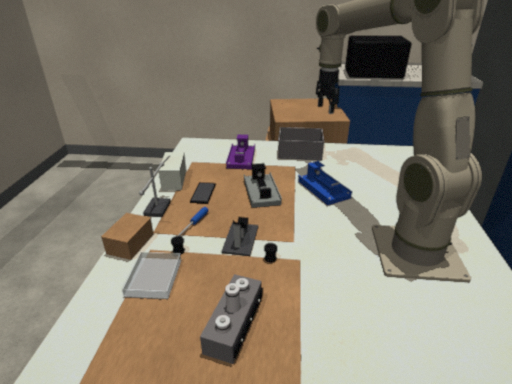

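View pics/wrist0.png

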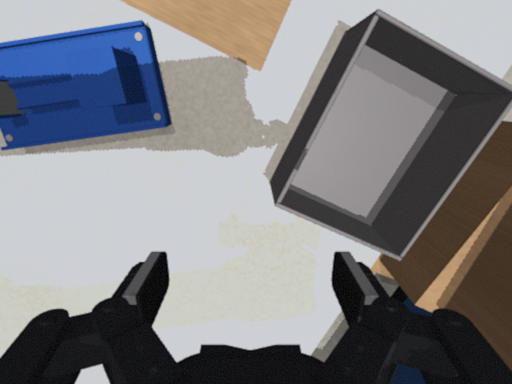

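```bash
cat > crop.py <<'E'
import cv2,sys
def crop(src,x0,y0,x1,y1,s,out):
    im=cv2.imread(src)[y0:y1,x0:x1]; im=cv2.resize(im,None,fx=s,fy=s,interpolation=cv2.INTER_CUBIC)
    for x in range((x0+9)//10*10,x1,10):
        cv2.putText(im,str(x),((x-x0)*s,8),0,.3,(0,0,255),1); cv2.line(im,((x-x0)*s,10),((x-x0)*s,14),(0,0,255),1)
    for y in range((y0+9)//10*10,y1,10):
        cv2.putText(im,str(y),(0,(y-y0)*s+3),0,.3,(0,0,255),1)
    cv2.imwrite(out,im)
a=sys.argv; crop(a[1],*map(int,a[2:7]),a[7])
E
python3 crop.py pics/scene0.png 320 225 410 305 7 pics/s_ch.png
python3 crop.py pics/scene0.png 170 170 310 255 5 pics/s_rb.png
python3 crop.py pics/side0.png 190 260 280 370 5 pics/d_ch.png
python3 crop.py pics/side0.png 210 150 300 265 5 pics/d_rb.png
```

```text
(no output)
```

View pics/s_ch.png

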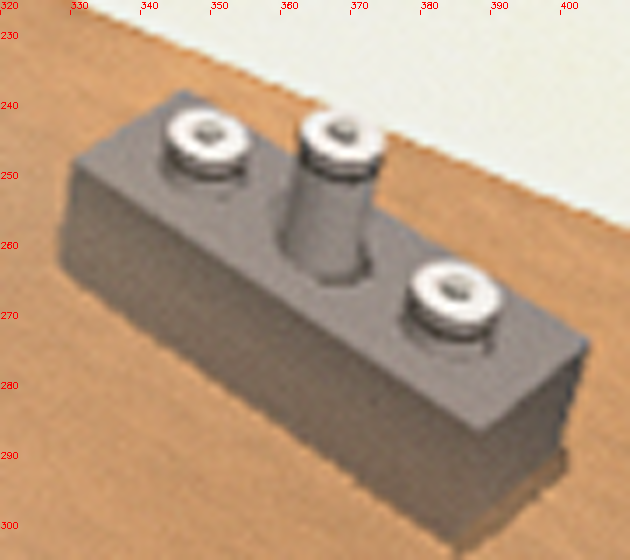

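View pics/s_rb.png

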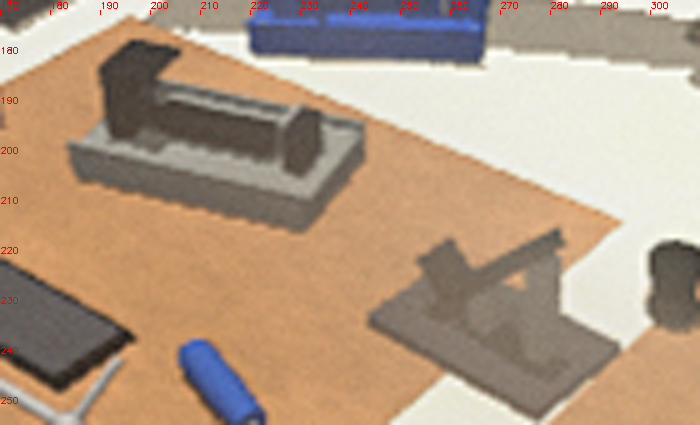

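View pics/d_ch.png

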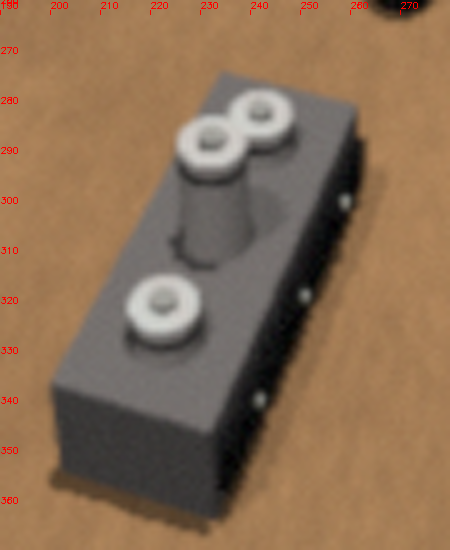

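View pics/d_rb.png

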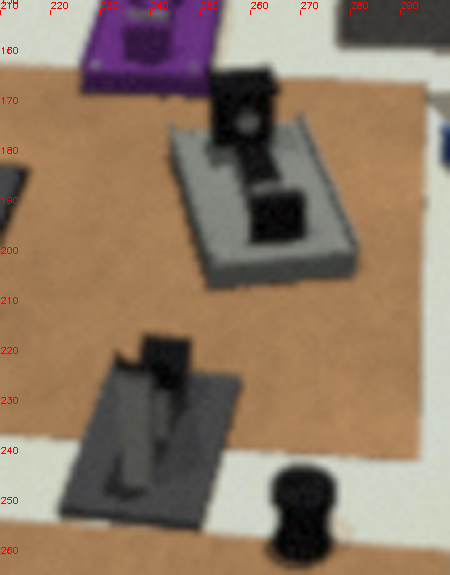

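```bash
cat > h.py <<'E'
import numpy as np,pickle,cv2
from scipy.optimize import least_squares
from scipy.spatial.transform import Rotation as Ro
def load(n): return pickle.load(open(n+".pkl","rb"))
def cam_world(o,c):
    """return f,cx,cy,R,t"""
    f=192/np.tan(np.radians(c['fov_y'])/2)
    if 'R' in c: return f,c['cx'],c['cy'],c['R'],c['t']
    T=np.eye(4);T[:3,:3]=Ro.from_quat(o['ee_rot']).as_matrix();T[:3,3]=o['position']
    W=T@c['tool_from_camera'];Wi=np.linalg.inv(W);return f,c['cx'],c['cy'],Wi[:3,:3],Wi[:3,3]
def proj(C,X):
    f,cx,cy,R,t=C;p=R@X+t;return np.array([f*p[0]/p[2]+cx,f*p[1]/p[2]+cy])
def ray_z(C,px,z):
    f,cx,cy,R,t=C;d=R.T@np.array([(px[0]-cx)/f,(px[1]-cy)/f,1]);o=-R.T@t;return o+d*(z-o[2])/d[2]
def loc(p,L): 
    c,s=np.cos(p[2]),np.sin(p[2]);return np.array([p[0]+c*L[0]-s*L[1],p[1]+s*L[0]+c*L[1],L[2]])
def fit(obs,p0):
    """obs: (C,px,local)"""
    fn=lambda p:np.concatenate([proj(C,loc(p,L))-px for C,px,L in obs])
    r=least_squares(fn,p0,loss='soft_l1');return r.x,r.fun if False else fn(r.x).reshape(-1,2)
def tri(obs):
    fn=lambda X:np.concatenate([proj(C,X)-px for C,px in obs])
    r=least_squares(fn,[.6,0,.1]);return r.x,fn(r.x)
def snap(n,tag):
    from workcell import get_obs,camera
    o=get_obs();c=camera(n);cv2.imwrite(f"pics/{tag}.png",c["img"]);pickle.dump((o,c),open(tag+".pkl","wb"));return o,c
E
python3 - <<'E'
from h import *
S=cam_world(*load("scene0"));D=cam_world(*load("side0"))
np.set_printoptions(precision=4,suppress=True)
print("nub",tri([(S,(369,243.6)),(D,(232.4,287))]))
ch=[(S,(330.7,247.9)),(S,(346,238)),(S,(404,274.4)),(S,(389,286.6)),(D,(234.4,274.6)),(D,(261.4,281.4)),(D,(200.4,337)),(D,(231.6,346.4))]
for C,p in ch: print(ray_z(C,p,.062))
print('rest')
for C,p in [(S,(244,233.6)),(S,(278,251.5)),(S,(294.4,239.6)),(D,(222.4,252)),(D,(250,254.6)),(D,(258.4,225.6)),(D,(233,222))]: print(ray_z(C,p,.010))
print('bay')
for C,p,z in [(S,(184,199),.024),(S,(231,209.6),.024),(S,(230.6,216.6),0),(S,(242.6,201.4),0),(D,(252,207.6),0),(D,(281.4,204.6),0),(D,(244.4,175),.032),(D,(270,173),.032)]: print(ray_z(C,p,z),z)
E
```

```text
nub (array([0.5104, 0.3153, 0.1229]), array([-0.0629, -0.1483, -0.0519,  0.1208]))
[0.5246 0.2121 0.062 ]
[0.4549 0.2276 0.062 ]
[0.5013 0.4218 0.062 ]
[0.5689 0.4058 0.062 ]
[0.5229 0.2135 0.062 ]
[0.4512 0.2305 0.062 ]
[0.5678 0.4075 0.062 ]
[0.4973 0.4233 0.062 ]
rest
[ 0.5803 -0.0796  0.01  ]
[0.5844 0.0637 0.01  ]
[0.5036 0.0732 0.01  ]
[0.5826 0.07   0.01  ]
[0.4985 0.0732 0.01  ]
[ 0.487  -0.0729  0.01  ]
[ 0.574  -0.0844  0.01  ]
bay
[ 0.5705 -0.3856  0.024 ] 0.024
[ 0.5149 -0.1948  0.024 ] 0.024
[ 0.5244 -0.19    0.    ] 0
[ 0.4205 -0.2192  0.    ] 0
[ 0.5214 -0.1919  0.    ] 0
[ 0.4165 -0.2222  0.    ] 0
[ 0.5715 -0.374   0.032 ] 0.032
[ 0.4707 -0.4007  0.032 ] 0.032
```

```bash
python3 - <<'E'
from h import *
from workcell import get_obs
np.set_printoptions(precision=4,suppress=True)
o=get_obs();R=Ro.from_quat(o['ee_rot']).as_matrix();print(R)
print(np.degrees(np.arctan2(R[1,2],R[0,2])), np.degrees(np.arctan2(R[1,1],R[0,1])))
for n,t in (('bay',(.4945,-.2996)),('rest',(.537,-.003)),('ch',(.511,.317))):
    print(n,R.T@(np.array([*t,.239])-o['position']))
E
```

```text
[[-0.0005  0.9073  0.4204]
 [ 0.001   0.4204 -0.9073]
 [-1.     -0.     -0.0011]]
-65.14114132833072 24.858861453344787
bay [-0.0002  0.3228 -0.145 ]
rest [ 0.0001  0.486  -0.3963]
ch [ 0.0004  0.597  -0.6975]
```

```bash
cat > plan.py <<'E'
from h import *
import sys
def plan(target,yaw_deg,n=None,vmax=.045,show=True,tilt=True):
    """target TCP world xyz, yaw of tool z; simulate rows from current pose, ideal"""
    from workcell import get_obs
    o=get_obs();R=Ro.from_quat(o['ee_rot']).as_matrix();p=o['position'].copy();target=np.array(target,float)
    y=np.arctan2(R[1,2],R[0,2]);dy=(np.radians(yaw_deg)-y+np.pi)%(2*np.pi)-np.pi
    if n is None: n=int(max(np.ceil(np.linalg.norm(target-p)/vmax),np.ceil(abs(dy)/.14),1))
    print('pos',p.round(4),'yaw',np.degrees(y).round(2),'n',n)
    rows=[]
    for i in range(n):
        w=(target-p)/(n-i); th=-dy/n
        s=np.round(R.T@w,4);th=round(th,3);rows.append((*s,th))
        p=p+R@s;R=R@Ro.from_rotvec([th,0,0]).as_matrix()
    print('; '.join('%g %g %g %g'%r for r in rows));print('end',p.round(4))
if __name__=="__main__":
    a=list(map(float,sys.argv[1:]));plan(a[:3],a[3],int(a[4]) if len(a)>4 else None)
E
python3 plan.py .49 -.27 .25 15.4
```

```text
pos [ 0.2626 -0.5669  0.2387] yaw -65.14 n 11
-0.001 0.0301 -0.0158 -0.128; -0.001 0.0319 -0.0118 -0.128; -0.001 0.0331 -0.0077 -0.128; -0.001 0.0338 -0.0034 -0.128; -0.001 0.034 0.001 -0.128; -0.001 0.0336 0.0053 -0.128; -0.001 0.0326 0.0096 -0.128; -0.001 0.0311 0.0136 -0.128; -0.001 0.0292 0.0175 -0.128; -0.0011 0.0267 0.0211 -0.128; -0.001 0.0237 0.0243 -0.128
end [ 0.49 -0.27  0.25]
```

Emit:
{"api": "play_rows", "payload": {
  "increments": "-0.001 0.030 -0.016 -0.128; -0.001 0.032 -0.012 -0.128; -0.001 0.033 -0.008 -0.128; -0.001 0.034 -0.003 -0.128; -0.001 0.034 0.001 -0.128; -0.001 0.034 0.005 -0.128; -0.001 0.033 0.010 -0.128; -0.001 0.031 0.014 -0.128; -0.001 0.029 0.0175 -0.128; -0.001 0.027 0.021 -0.128; -0.001 0.024 0.024 -0.128"
}}

```text
clock: 1.25
position: [0.4867, -0.2566, 0.2462]
ee_rot: [-0.11, 0.701, 0.112, 0.696]
ft_force: [0.2, -0.4, -0.0]
grip_width: 0.999
```

```bash
python3 - <<'E'
from h import *
o,c=snap("wrist","w1");print(o['position'],o['clock'])
E
python3 plan.py .537 .03 .27 -3.5
python3 - <<'E'
import cv2;im=cv2.imread('pics/w1.png');cv2.imwrite('pics/w1b.png',cv2.resize(im,(768,576),interpolation=cv2.INTER_CUBIC))
E
```

```text
[ 0.48669993 -0.25660634  0.24618546] 1.25
pos [ 0.4902 -0.2503  0.2465] yaw 18.96 n 7
-0.0032 0.0357 0.0193 0.056; -0.0032 0.0367 0.0173 0.056; -0.0032 0.0377 0.0152 0.056; -0.0032 0.0384 0.0131 0.056; -0.0032 0.0391 0.0109 0.056; -0.0032 0.0397 0.0087 0.056; -0.0031 0.0401 0.0065 0.056
end [0.537 0.03  0.27 ]
```

View pics/w1b.png

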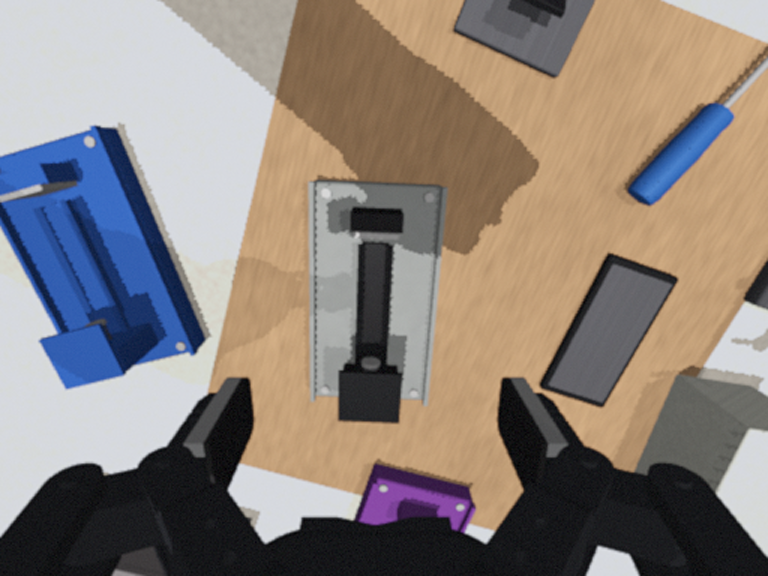

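```bash
python3 crop.py pics/w1.png 200 112 304 290 4 pics/w1c.png
```

```text
(no output)
```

View pics/w1c.png

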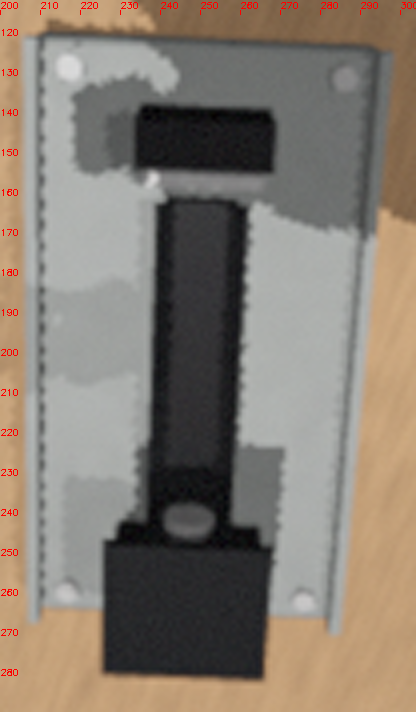

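```bash
python3 - <<'E'
from h import *
np.set_printoptions(precision=4,suppress=True)
S=cam_world(*load("scene0"));D=cam_world(*load("side0"));W=cam_world(*load("w1"))
w=[(W,(206.2,121),(.096,.055,.032)),(W,(298,124.5),(.096,-.055,.032)),(W,(207.5,267),(-.104,.055,.032)),(W,(283.8,270),(-.104,-.055,.032)),
(W,(226.2,247.2),(-.043,.025,.084)),(W,(268,248.5),(-.043,-.025,.084)),(W,(225.8,279.8),(-.088,.025,.084)),(W,(265.8,281.5),(-.088,-.025,.084))]
sd=[(S,(230.6,216.6),(.096,-.055,0)),(S,(242.6,201.4),(.096,.055,0)),(D,(252,207.6),(.096,-.055,0)),(D,(281.4,204.6),(.096,.055,0)),(D,(244.4,175),(-.104,-.055,.032)),(D,(270,173),(-.104,.055,.032))]
for obs in (w,sd,w+sd):
    p,r=fit(obs,[.49,-.3,1.8]);print(p,np.degrees(p[2]));print(r)
p,_=fit(w,[.49,-.3,1.8])
for L in [(.059,.017,.063),(.059,-.017,.063),(-.047,0,.055),(0,0,.039)]: print(L,proj(W,loc(p,L)))
E
```

```text
[ 0.4968 -0.2947  1.8457] 105.75284099347881
[[-0.5513 -0.801 ]
 [ 0.537  -0.3742]
 [-0.6153 -0.0573]
 [ 1.2902 -0.041 ]
 [-0.5681  0.1681]
 [ 0.4876  0.543 ]
 [-0.6695  0.4828]
 [ 0.4243  0.3546]]
[ 0.4952 -0.2976  1.8402] 105.43641515767558
[[ 0.2138 -0.2577]
 [ 0.5297 -0.4866]
 [-0.4078  0.2121]
 [-0.072   0.3673]
 [-0.7961 -1.1445]
 [ 0.3989 -1.3643]]
[ 0.4967 -0.2948  1.8459] 105.76001957107837
[[-0.6585 -0.747 ]
 [ 0.4256 -0.3325]
 [-0.6877 -0.0186]
 [ 1.2147 -0.011 ]
 [-0.6631  0.2128]
 [ 0.3906  0.5828]
 [-0.7558  0.524 ]
 [ 0.336   0.3913]
 [ 0.6513  0.1413]
 [ 0.8139 -0.1675]
 [-0.743   0.6488]
 [-0.3896  0.7013]
 [-1.3882 -0.7843]
 [-0.1728 -1.083 ]]
(0.059, 0.017, 0.063) [235.6148 157.5932]
(0.059, -0.017, 0.063) [265.8965 158.8457]
(-0.047, 0, 0.055) [247.3104 239.6881]
(0, 0, 0.039) [248.8939 200.5041]
```

Emit:
{"api": "play_rows", "payload": {
  "increments": "-0.003 0.036 0.019 0.056; -0.003 0.037 0.017 0.056; -0.003 0.038 0.015 0.056; -0.003 0.038 0.013 0.056; -0.003 0.039 0.011 0.056; -0.003 0.040 0.009 0.056; -0.003 0.040 0.0065 0.056; 0 0 0 0"
}}

```text
clock: 2.1
position: [0.538, 0.0417, 0.2678]
ee_rot: [0.03, 0.709, -0.026, 0.704]
ft_force: [0.1, -1.4, 0.4]
grip_width: 0.999
```

```bash
python3 - <<'E'
from h import *
o,c=snap("wrist","w2");print(o['position'],o['clock'])
E
python3 plan.py .515 .33 .26 -13.1
python3 - <<'E'
import cv2;im=cv2.imread('pics/w2.png');cv2.imwrite('pics/w2b.png',cv2.resize(im,(768,576),interpolation=cv2.INTER_CUBIC))
E
```

```text
[0.53798891 0.04167248 0.26784101] 2.1
pos [0.5379 0.0386 0.2675] yaw -4.62 n 7
0.0013 0.0412 -0.0066 0.021; 0.0013 0.0411 -0.0075 0.021; 0.0013 0.0409 -0.0083 0.021; 0.0013 0.0407 -0.0092 0.021; 0.0013 0.0405 -0.01 0.021; 0.0013 0.0404 -0.0109 0.021; 0.0013 0.0401 -0.0118 0.021
end [0.515 0.33  0.26 ]
```

View pics/w2b.png

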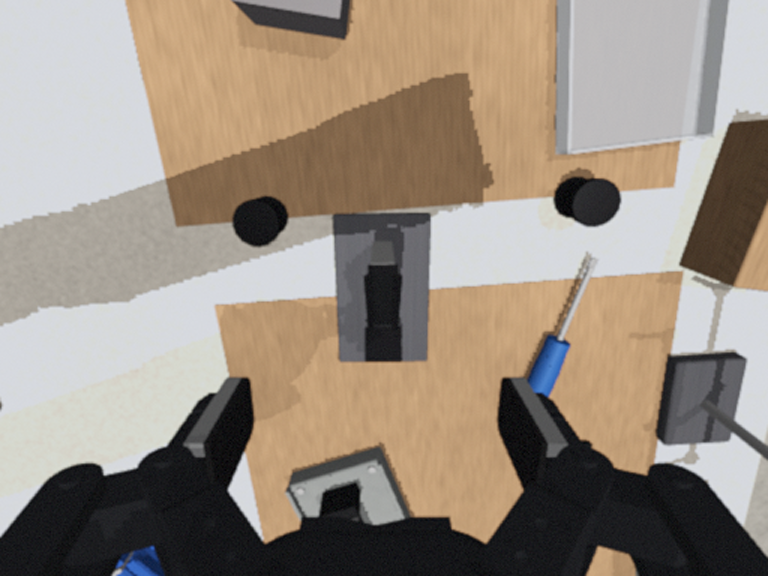

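```bash
python3 crop.py pics/w2.png 210 130 300 250 5 pics/w2c.png
```

```text
(no output)
```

View pics/w2c.png

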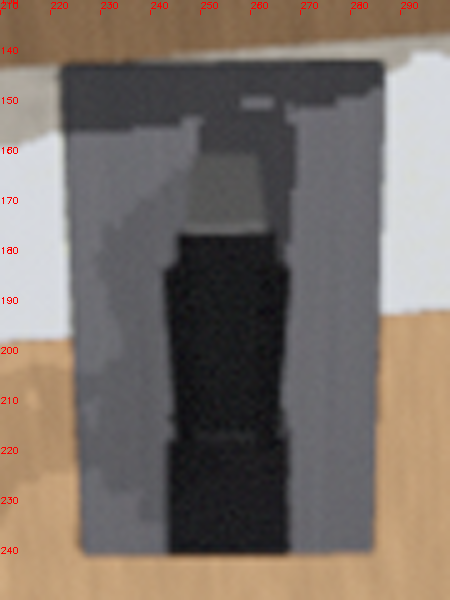

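Emit:
{"api": "play_rows", "payload": {
  "increments": "0.001 0.041 -0.0065 0.021; 0.001 0.041 -0.0075 0.021; 0.001 0.041 -0.008 0.021; 0.001 0.041 -0.009 0.021; 0.001 0.0405 -0.01 0.021; 0.001 0.04 -0.011 0.021; 0.001 0.033 -0.010 0.021; 0 0 0 0"
}}

```text
clock: 2.95
position: [0.5209, 0.3183, 0.2573]
ee_rot: [0.088, 0.705, -0.09, 0.698]
ft_force: [-0.5, -0.0, -0.2]
grip_width: 1.004
```

```bash
python3 - <<'E'
from h import *
np.set_printoptions(precision=4,suppress=True)
S=cam_world(*load("scene0"));D=cam_world(*load("side0"));W=cam_world(*load("w2"))
w=[(W,(222.4,142.6),(.075,.045,.01)),(W,(286.8,142.4),(.075,-.045,.01)),(W,(284.6,240.4),(-.075,-.045,.01)),(W,(226.4,240.4),(-.075,.045,.01))]
sd=[(S,(244,233.6),(-.075,-.045,.01)),(S,(278,251.5),(.075,-.045,.01)),(S,(294.4,239.6),(.075,.045,.01)),(D,(222.4,252),(.075,-.045,.01)),(D,(250,254.6),(.075,.045,.01)),(D,(258.4,225.6),(-.075,.045,.01))]
for obs in (w,sd,w+sd):
    p,r=fit(obs,[.537,-.0,1.5]);print(p,np.degrees(p[2]));print(r.round(2).tolist())
p,_=fit(w,[.537,-.0,1.5])
f=np.array([-.0389,0,.0411])
for k in (17,-17):
  for y in (17,-17):
    L=f+np.array([-k*.7071,y*1.,k*.7071])/1000*np.array([1,1,1]); print(k,y,proj(W,loc(p,L)))
o,c=snap("wrist","w3");print(o['position'],o['clock'])
E
python3 crop.py pics/w3.png 150 80 350 240 4 pics/w3c.png
python3 - <<'E'
import cv2;im=cv2.imread('pics/w3.png');cv2.imwrite('pics/w3b.png',cv2.resize(im,(768,576),interpolation=cv2.INTER_CUBIC))
E
```

```text
[ 0.5399 -0.0062  1.5031] 86.12365962610062
[[-0.69, -0.18], [1.07, -0.68], [0.27, 0.42], [-0.5, 0.82]]
[ 0.5376 -0.0046  1.5042] 86.18561577590536
[[-0.13, -0.73], [0.35, 0.97], [0.98, -0.92], [-1.44, -0.71], [0.29, 0.01], [-0.09, -0.66]]
[ 0.5393 -0.0059  1.5062] 86.29861036647112
[[-1.29, -0.31], [0.48, -1.01], [0.05, 0.15], [-0.73, 0.72], [-0.74, -0.58], [-0.24, 1.09], [0.39, -0.83], [-1.89, -0.99], [-0.18, -0.31], [-0.61, -0.93]]
17 17 [243.0602 240.0909]
17 -17 [268.1149 239.9206]
-17 17 [243.2521 216.8348]
-17 -17 [267.3665 216.6498]
[0.5209 0.3183 0.2573] 2.95
```

View pics/w3b.png

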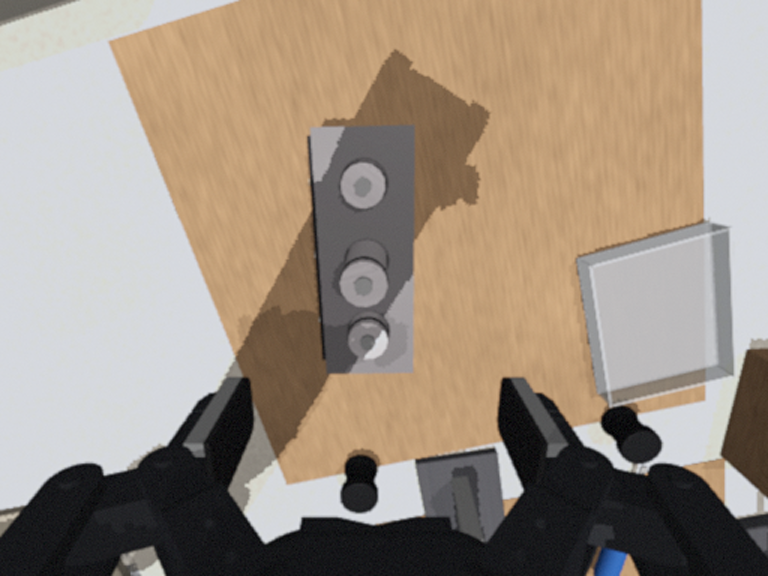

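View pics/w3c.png

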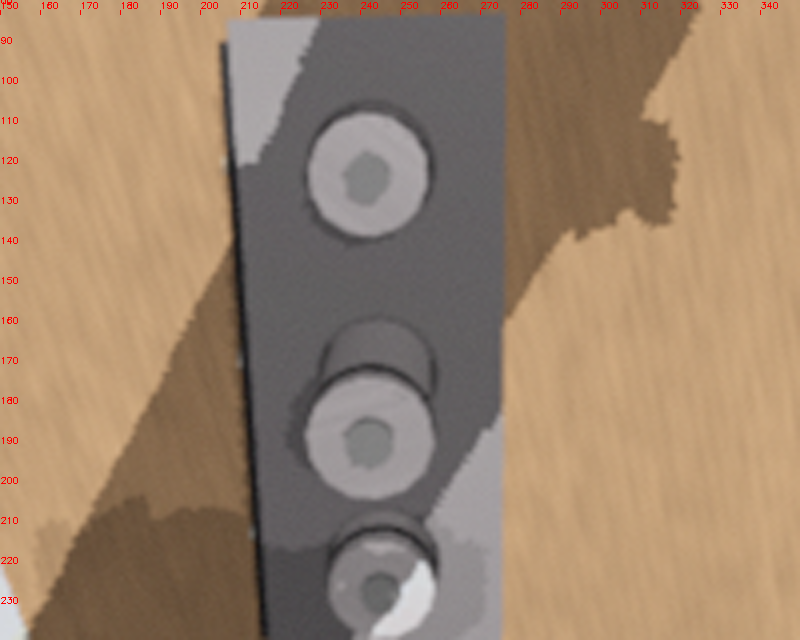

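```bash
python3 - <<'E'
from h import *
np.set_printoptions(precision=4,suppress=True)
S=cam_world(*load("scene0"));D=cam_world(*load("side0"));W=cam_world(*load("w3"))
w=[(W,(207,85),(.1,.0375,.062)),(W,(276.2,83.8),(.1,-.0375,.062)),(W,(217.3,248.7),(-.1,.0375,.062)),(W,(275.3,248.7),(-.1,-.0375,.062))]
sd=[(S,(330.7,247.9),(-.1,-.0375,.062)),(S,(346,238),(-.1,.0375,.062)),(S,(404,274.4),(.1,.0375,.062)),(S,(389,286.6),(.1,-.0375,.062)),(D,(234.4,274.6),(-.1,-.0375,.062)),(D,(261.4,281.4),(-.1,.0375,.062)),(D,(200.4,337),(.1,-.0375,.062)),(D,(231.6,346.4),(.1,.0375,.062))]
for obs in (w,sd,w+sd):
    p,r=fit(obs,[.511,.317,1.34]);print(p,np.degrees(p[2]));print(r.round(2).tolist())
print(ray_z(W,(242.5,190.8),.126),ray_z(W,(242.3,189),.122))
print(tri([(W,(242.5,190.8)),(S,(369,243.6)),(D,(232.4,287))]))
E

```

```text
[0.5114 0.3166 1.3398] 76.76422544275893
[[-0.24, 0.02], [0.41, -0.31], [0.09, 0.62], [-0.28, -0.11]]
[0.5105 0.3175 1.3415] 76.86467587642046
[[-0.1, -0.12], [0.84, -0.47], [1.17, -0.7], [0.08, 0.3], [-0.44, -0.58], [0.05, -0.53], [-0.79, -0.54], [0.28, 0.07]]
[0.5112 0.3168 1.3402] 76.7868636269268
[[-0.51, -0.09], [0.15, -0.45], [-0.06, 0.54], [-0.43, -0.21], [-0.39, -0.11], [0.59, -0.44], [0.83, -0.62], [-0.31, 0.36], [-0.61, -0.78], [-0.16, -0.71], [-1.08, -0.86], [-0.07, -0.23]]
[0.5119 0.3173 0.126 ] [0.5117 0.3179 0.122 ]
(array([0.5114, 0.3162, 0.1233]), array([-0.1657,  0.2487,  0.1556,  0.0588, -0.5544,  0.2731]))
```

```bash
python3 plan.py .5114 .3168 .15 -13.2
```

```text
pos [0.522  0.3158 0.2573] yaw -14.51 n 3
0.0358 -0.0004 -0.0032 -0.008; 0.0358 -0.0003 -0.0032 -0.008; 0.0358 -0.0003 -0.0031 -0.008
end [0.5114 0.3168 0.15  ]
```

Emit:
{"api": "play_rows", "payload": {
  "increments": "0.036 -0.0004 -0.0035 -0.008; 0.036 -0.0004 -0.0035 -0.008; 0.034 -0.0003 -0.003 -0.008; 0 0 0 0; 0 0 0 0"
}}

```text
clock: 3.5
position: [0.5166, 0.3063, 0.1491]
ee_rot: [0.081, 0.704, -0.087, 0.7]
ft_force: [0.3, 0.3, 1.0]
grip_width: 1.002
```

```bash
python3 plan.py .5114 .3168 .082 -13.2; python3 -c "
from h import *
snap('wrist','w4')"; python3 crop.py pics/w4.png 150 150 350 300 4 pics/w4c.png
```

```text
pos [0.5166 0.3063 0.1491] yaw -13.69 n 2
0.0335 0.0048 -0.0036 -0.004; 0.0335 0.0048 -0.0036 -0.004
end [0.5114 0.3168 0.082 ]
```

View pics/w4.png

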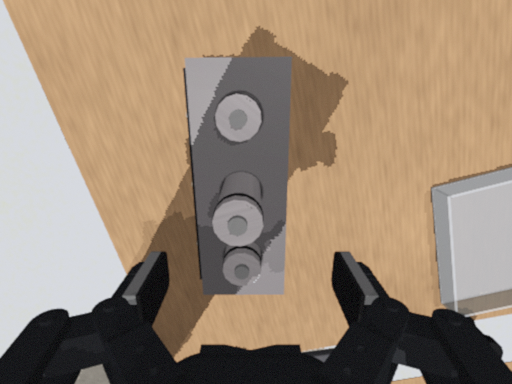

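```bash
python3 -c "
from h import *
W=cam_world(*load('w4'));print(ray_z(W,(237.3,224),.126))"
```

```text
[0.51190411 0.31906232 0.126     ]
```

Emit:
{"api": "play_rows", "payload": {
  "increments": "0.006 0.0075 -0.0035 -0.004; 0.015 0.003 -0.002 0; 0 0 0 0"
}}

```text
clock: 3.85
position: [0.516, 0.3183, 0.1304]
ee_rot: [0.082, 0.703, -0.086, 0.702]
ft_force: [-0.8, -0.5, 0.2]
grip_width: 1.002
```

```bash
python3 plan.py .5114 .3168 .082 -13.2
```

```text
pos [0.516  0.3183 0.1304] yaw -13.61 n 2
0.0242 -0.0012 -0.0021 -0.004; 0.0242 -0.0011 -0.002 -0.004
end [0.5114 0.3168 0.082 ]
```

Emit:
{"api": "play_rows", "payload": {
  "increments": "0.024 -0.0005 -0.003 -0.004; 0.022 -0.0005 -0.003 -0.002; 0 0 0 0"
}}

```text
clock: 4.15
position: [0.5104, 0.3202, 0.0845]
ee_rot: [0.08, 0.702, -0.082, 0.703]
ft_force: [-0.2, -0.3, 0.0]
grip_width: 1.004
```

```bash
python3 plan.py .5116 .3172 .082 -13.2
```

```text
pos [0.5104 0.3202 0.0845] yaw -13.17 n 1
0.0025 -0.0026 0.0019 0
end [0.5116 0.3172 0.082 ]
```

Close on the cell gently (centred within about 1 mm).

Emit:
{"api": "play_rows", "payload": {
  "increments": "0.002 -0.0025 0.001 0; 0 0 0 0; 0 0 0 0; 0 0 0 0; 0 0 0 0; 0 0 0 0; 0 0 0 0",
  "hand": 1,
  "squeeze": 30
}}

```text
clock: 4.85
position: [0.5125, 0.3183, 0.0862]
ee_rot: [0.081, 0.701, -0.082, 0.704]
ft_force: [0.1, -0.1, -3.0]
grip_width: 0.353
```

```bash
python3 -c "
from h import *
o,c=snap('wrist','w5');print(o['position'],o['ft_force'],o['grip_width'])"
```

```text
[0.51253364 0.31830581 0.08622056] [ 0.10906769 -0.11048755 -3.02292898] 0.35293266767129233
```

View pics/w5.png

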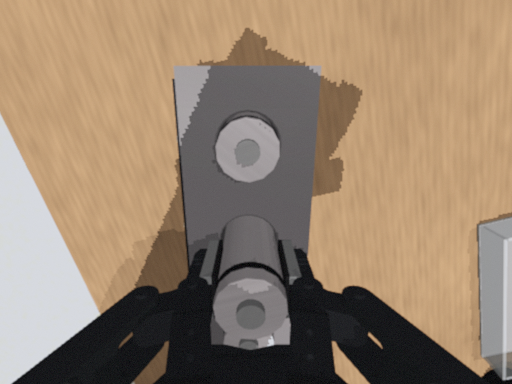

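Emit:
{"api": "play_rows", "payload": {
  "increments": "-0.01 0 0 0; -0.02 0 0 0; -0.03 0 0 0; -0.035 0 0 0; -0.03 0 0 0; -0.015 0 0 0; 0 0 0 0"
}}

```text
clock: 5.6
position: [0.5109, 0.3189, 0.2346]
ee_rot: [0.08, 0.701, -0.081, 0.704]
ft_force: [0.0, 0.3, -2.6]
grip_width: 0.357
```

```bash
python3 -c "
from h import *
for n in ('wrist','scene','side'):
    o,c=snap(n,n+'6');print(o['position'],o['ft_force'],o['grip_width'])
R=Ro.from_quat(o['ee_rot']).as_matrix();print(R)
for n in ('scene','side'):
    C=cam_world(*load(n+'6'));print(proj(C,o['position']))
"; python3 crop.py pics/side6.png 180 190 290 310 5 pics/side6c.png; python3 crop.py pics/scene6.png 310 150 420 270 5 pics/scene6c.png; python3 plan.py .54 0 .21 -3.8
```

```text
[0.51089154 0.31891886 0.23456223] [ 0.00608059  0.29800343 -2.58080356] 0.3571862964653684
[0.51063993 0.31869431 0.23339174] [ 0.20088064  0.23570396 -1.80941902] 0.3555427435293948
[0.51022671 0.31822054 0.23184086] [-0.0514233   0.29822606 -3.20717054] 0.3512599923599525
[[ 1.11863922e-05  2.26642665e-01  9.73977978e-01]
 [-2.77537793e-03  9.73974234e-01 -2.26641762e-01]
 [-9.99996149e-01 -2.70062168e-03  6.39914308e-04]]
[376.87896141 211.65737715]
[230.44926469 251.02698178]
pos [0.51   0.3179 0.2308] yaw -13.1 n 8
0.0027 -0.0378 0.0127 -0.02; 0.0028 -0.0381 0.0119 -0.02; 0.0027 -0.0383 0.0111 -0.02; 0.0028 -0.0385 0.0104 -0.02; 0.0027 -0.0387 0.0096 -0.02; 0.0028 -0.0389 0.0088 -0.02; 0.0027 -0.0391 0.008 -0.02; 0.0028 -0.0393 0.0073 -0.02
end [0.54 0.   0.21]
```

View pics/side6c.png

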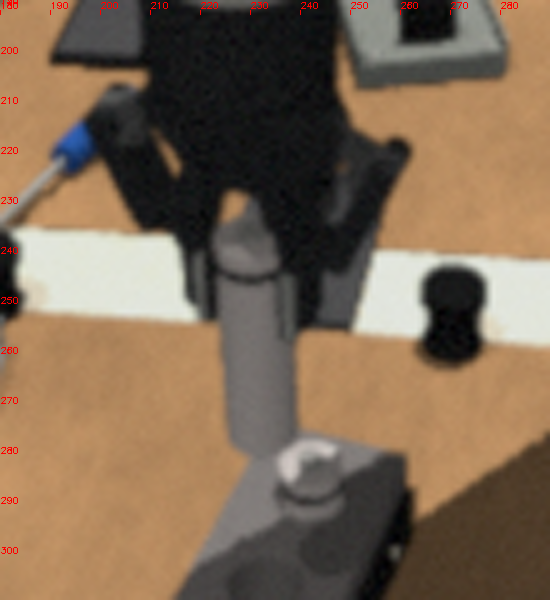

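View pics/scene6c.png

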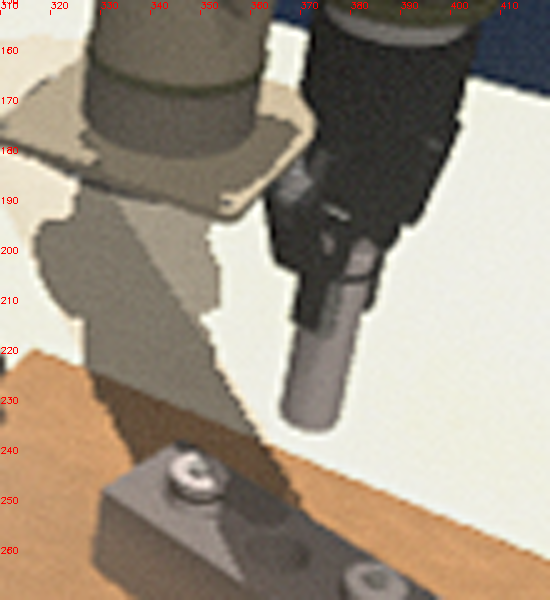

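```bash
python3 -c "
from h import *
S=cam_world(*load('scene6'));D=cam_world(*load('side6'))
for zb in (.14,.145,.15,.155,.16,.165):
    print(zb,proj(S,np.array([.5106,.3187,zb])),proj(D,np.array([.5102,.3182,zb])))
# band
for zb in (.24,.245,.25,.255,.26,.265): print(zb,proj(S,np.array([.5106,.3187,zb])),proj(D,np.array([.5102,.3182,zb])))
"
```

```text
0.14 [371.12499065 239.19667172] [231.97244372 282.62288166]
0.145 [371.42923885 237.77746699] [231.89489136 280.99885734]
0.15 [371.73520476 236.35024975] [231.81683687 279.36431803]
0.155 [372.04290298 234.91495197] [231.73827537 277.71916128]
0.16 [372.35234826 233.47150481] [231.65920189 276.0632833 ]
0.165 [372.66355551 232.01983869] [231.57961142 274.39657895]
0.24 [377.55379149 209.20870608] [230.32008949 248.02092589]
0.245 [377.89536662 207.6153851 ] [230.231487   246.16550068]
0.25 [378.2389856  206.01253034] [230.14227111 244.29723059]
0.255 [378.58466682 204.40005597] [230.05243546 242.41598176]
0.26 [378.93242891 202.77787515] [229.96197354 240.52161848]
0.265 [379.2822907  201.14589996] [229.8708788  238.61400314]
```

```bash
python3 plan.py .5379 -.0307 .205 -3.8 10; cat > restpath.py <<'E'
import numpy as np
K=np.array([-27.6,29.8]);s55=89.5;m=4;up=14.5
def P(thd):
    th=np.radians(thd);d=32*np.sin(np.pi/4-th)+m
    B=K+d/np.sqrt(2);return B+16*np.array([-np.cos(th),np.sin(th)])+s55*np.array([np.sin(th),np.cos(th)])-[0,up]
pts=[P(t) for t in np.arange(0,45.1,3)]
for a,b in zip(np.arange(0,45.1,3),pts): print(a,b.round(1))
print('; '.join('%.4f %.4f 0 0'%(-(b-a)[1]/1000,(b-a)[0]/1000) for a,b in zip(pts,pts[1:])))
E
python3 restpath.py
```

```text
pos [0.51   0.3179 0.2308] yaw -13.1 n 10
0.0027 -0.0333 0.0106 -0.016; 0.0027 -0.0335 0.0101 -0.016; 0.0027 -0.0336 0.0096 -0.016; 0.0027 -0.0338 0.009 -0.016; 0.0027 -0.0339 0.0085 -0.016; 0.0027 -0.034 0.0079 -0.016; 0.0027 -0.0342 0.0074 -0.016; 0.0027 -0.0343 0.0068 -0.016; 0.0027 -0.0344 0.0063 -0.016; 0.0028 -0.0345 0.0057 -0.016
end [ 0.5379 -0.0307  0.205 ]
0.0 [-24.8 123.6]
3.0 [-20.9 123.5]
6.0 [-17.1 123.1]
9.0 [-13.3 122.3]
12.0 [ -9.5 121.3]
15.0 [ -5.7 120. ]
18.0 [ -2.1 118.5]
21.0 [  1.6 116.6]
24.0 [  5.1 114.5]
27.0 [  8.6 112.1]
30.0 [ 12.  109.5]
33.0 [ 15.3 106.6]
36.0 [ 18.4 103.5]
39.0 [ 21.5 100.1]
42.0 [24.4 96.5]
45.0 [27.2 92.7]
0.0001 0.0038 0 0; 0.0004 0.0038 0 0; 0.0007 0.0038 0 0; 0.0010 0.0038 0 0; 0.0013 0.0037 0 0; 0.0016 0.0037 0 0; 0.0018 0.0036 0 0; 0.0021 0.0036 0 0; 0.0024 0.0035 0 0; 0.0026 0.0034 0 0; 0.0029 0.0033 0 0; 0.0031 0.0032 0 0; 0.0034 0.0031 0 0; 0.0036 0.0029 0 0; 0.0038 0.0028 0 0
```

Emit:
{"api": "play_rows", "payload": {
  "increments": "0.002 -0.033 0.0105 -0.016; 0.002 -0.0335 0.010 -0.016; 0.002 -0.0335 0.0095 -0.016; 0.003 -0.034 0.009 -0.016; 0.003 -0.034 0.0085 -0.016; 0.003 -0.034 0.008 -0.016; 0.003 -0.034 0.0075 -0.016; 0.003 -0.034 0.007 -0.016; 0.003 -0.034 0.006 -0.016; 0.003 -0.025 0.005 -0.016; 0 0 0 0; 0 0 0 0"
}}

```text
clock: 6.95
position: [0.5297, -0.0355, 0.1853]
ee_rot: [0.02, 0.717, -0.023, 0.696]
ft_force: [-0.3, 0.5, -2.1]
grip_width: 0.353
```

```bash
python3 plan.py .5379 -.0307 .148 -3.8
```

```text
pos [ 0.5297 -0.0355  0.1853] yaw -3.46 n 1
0.037 0.0055 0.009 0.006
end [ 0.5379 -0.0307  0.148 ]
```

Emit:
{"api": "play_rows", "payload": {
  "increments": "0.012 0.002 0.003 0.003; 0.012 0.002 0.003 0.003; 0.010 0.001 0.002 0; 0 0 0 0; 0 0 0 0"
}}

```text
clock: 7.45
position: [0.5361, -0.0265, 0.1456]
ee_rot: [0.021, 0.719, -0.023, 0.695]
ft_force: [0.5, 0.1, -2.9]
grip_width: 0.352
```

```bash
python3 plan.py .5379 -.0307 .128 -3.8;  python3 -c "
from h import *
o,c=snap('side','side7')
snap('wrist','w7')
print(Ro.from_quat(o['ee_rot']).as_matrix().round(3))"; python3 crop.py pics/side7.png 200 150 310 270 5 pics/side7c.png
```

```text
pos [ 0.5361 -0.0265  0.1456] yaw -3.52 n 1
0.0175 -0.004 0.0026 0.005
end [ 0.5379 -0.0307  0.128 ]
[[-0.034  0.061  0.998]
 [-0.002  0.998 -0.061]
 [-0.999 -0.004 -0.034]]
```

View pics/side7c.png

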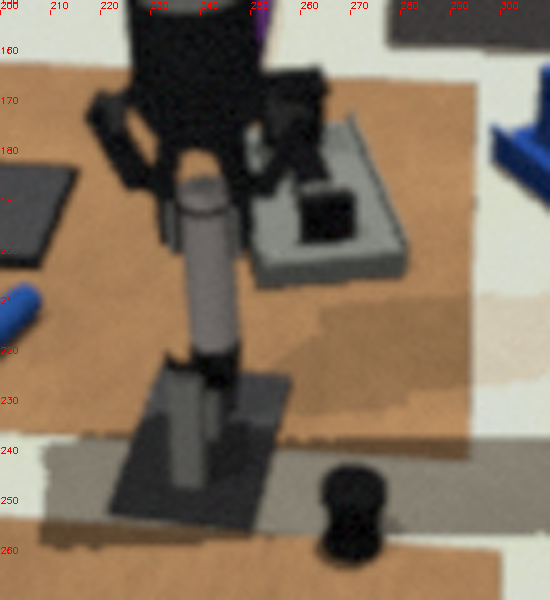

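View pics/w7.png

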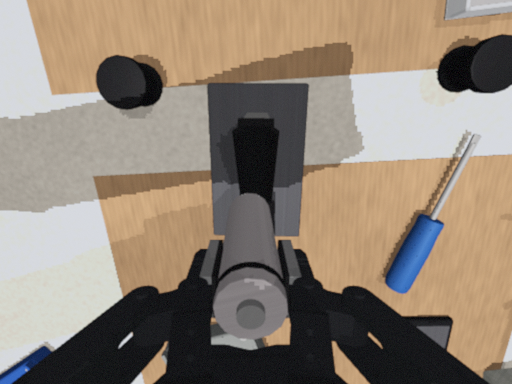

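Emit:
{"api": "play_rows", "payload": {
  "increments": "0.008 -0.004 0.0045 0.003; 0.008 -0.001 0.0005 0; 0.004 0 0 0; 0 0 0 0"
}}

```text
clock: 7.95
position: [0.5412, -0.0333, 0.1249]
ee_rot: [0.022, 0.718, -0.025, 0.696]
ft_force: [-0.8, -0.1, -3.0]
grip_width: 0.353
```

```bash
cat > st.py <<'E'
from h import *
from workcell import get_obs
o=get_obs();p=o['position'];R=Ro.from_quat(o['ee_rot']).as_matrix();g=p+R[:,0]*-.0145
r=(.5395,-.006,np.radians(86.2));b=(.4968,-.2947,np.radians(105.75))
for n,q in(('rest',r),('bay',b)):
    c,s=np.cos(q[2]),np.sin(q[2])
    for lab,X in (('tcp',p),('pivot',g)):
        d=X[:2]-q[:2];print(n,lab,'u %.1f v %.1f w %.1f'%((c*d[0]+s*d[1])*1e3,(-s*d[0]+c*d[1])*1e3,X[2]*1e3))
print('clk',o['clock'],'tool x',R[:,0].round(3),'yaw z',np.degrees(np.arctan2(R[1,2],R[0,2])).round(2),'F',o['ft_force'].round(1),'T',o['torque'].round(2),'w',o['grip_width'].round(3))
E
python3 st.py
```

```text
rest tcp u -27.1 v -3.5 w 124.9
rest pivot u -27.0 v -3.9 w 139.4
bay tcp u 239.6 v -113.7 w 124.9
bay pivot u 239.5 v -114.1 w 139.4Traceback (most recent call last):
  File "st.py", line 9, in <module>
    print('clk',o['clock'],'tool x',R[:,0].round(3),'yaw z',np.degrees(np.arctan2(R[1,2],R[0,2])).round(2),'F',o['ft_force'].round(1),'T',o['torque'].round(2),'w',o['grip_width'].round(3))
                                                                                                                                                                   ^^^^^^^^^^^^^^^^^^^^^
AttributeError: 'float' object has no attribute 'round'
```

```bash
sed -i "s/o\['grip_width'\].round(3)/round(o['grip_width'],3)/" st.py
```

Emit:
{"api": "play_rows", "payload": {
  "increments": "0.0015 0.005 -0.0004 0; 0.001 0.005 -0.0004 0; 0.001 0.005 -0.0004 0; 0.0015 0.005 -0.0004 0; 0.002 0.005 -0.0004 0; 0.002 0.005 -0.0004 0; 0 0 0 0"
}}

```text
clock: 8.65
position: [0.5415, -0.0059, 0.121]
ee_rot: [0.02, 0.717, -0.03, 0.697]
ft_force: [-1.6, -2.0, -2.5]
grip_width: 0.356
```

```bash
python3 st.py; python3 -c "
from h import *
snap('side','side8');snap('wrist','w8')
"; python3 crop.py pics/side8.png 200 150 310 270 5 pics/side8c.png
```

```text
rest tcp u 0.2 v -1.9 w 121.0
rest pivot u 0.4 v -2.3 w 135.5
bay tcp u 265.8 v -121.4 w 121.0
bay pivot u 265.9 v -121.8 w 135.5
clk 8.65 tool x [-0.029 -0.013 -1.   ] yaw z -4.02 F [-1.6 -2.  -2.5] T [-0.62  0.47 -0.01] w 0.356
```

View pics/side8c.png

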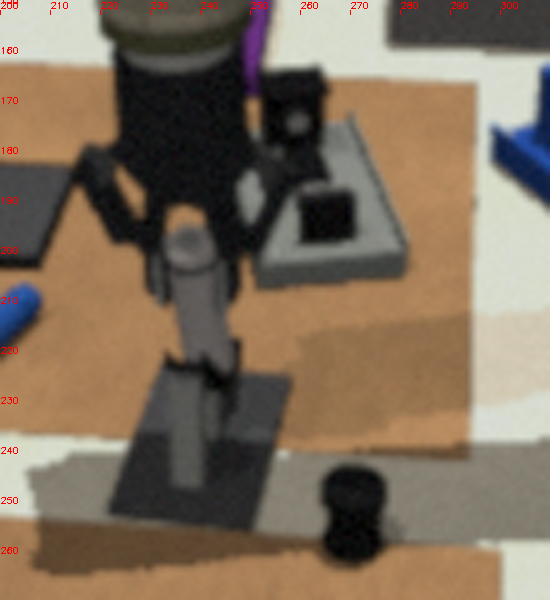

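View pics/w8.png

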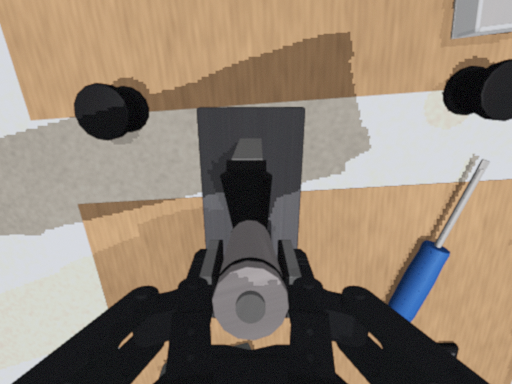

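Emit:
{"api": "play_rows", "payload": {
  "increments": "0.004 0.0035 -0.0004 0; 0.004 0.0035 -0.0004 0; 0.004 0.004 0 0; 0.004 0.004 0 0; 0.004 0.0035 0 0; 0.004 0.003 0 0; 0 0 0 0"
}}

```text
clock: 9.45
position: [0.543, 0.0164, 0.1017]
ee_rot: [0.02, 0.715, -0.031, 0.698]
ft_force: [-2.4, -3.2, -0.9]
grip_width: 0.355
```

```bash
python3 st.py; python3 -c "
from h import *
snap('scene','scene9');snap('wrist','w9')
"; python3 crop.py pics/scene9.png 220 140 330 260 5 pics/scene9c.png
```

```text
rest tcp u 22.6 v -2.0 w 101.7
rest pivot u 22.8 v -2.4 w 116.2
bay tcp u 286.9 v -129.0 w 101.7
bay pivot u 287.0 v -129.4 w 116.2
clk 9.45 tool x [-0.025 -0.014 -1.   ] yaw z -4.17 F [-2.4 -3.2 -0.9] T [-0.86  0.6  -0.05] w 0.355
```

View pics/scene9c.png

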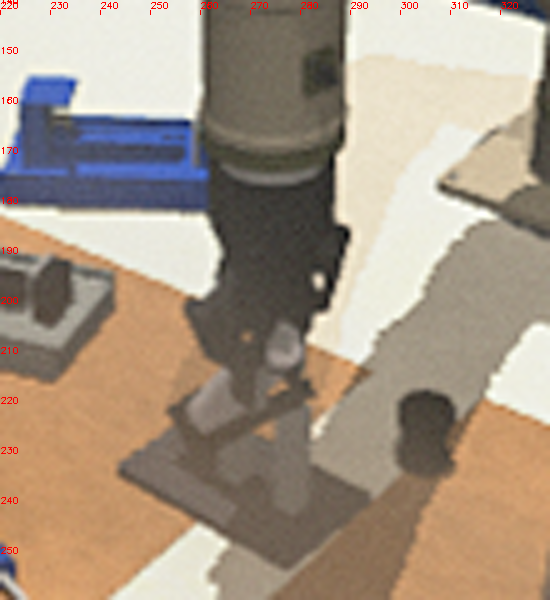

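View pics/w9.png

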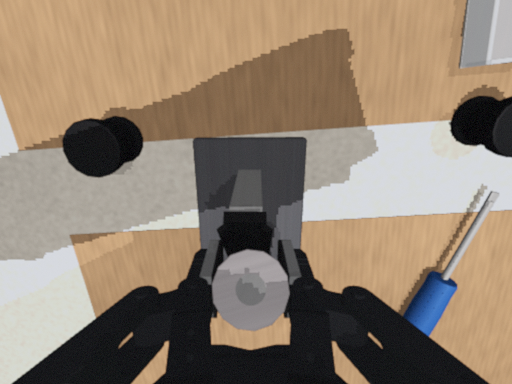

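Emit:
{"api": "play_rows", "payload": {
  "increments": "0.004 0.003 -0.0005 0; 0.004 0.003 -0.0005 0; 0.004 0.002 -0.0005 0; 0 0 0 0; 0 0 0 0"
}}

```text
clock: 10.05
position: [0.5422, 0.0238, 0.0912]
ee_rot: [0.021, 0.715, -0.031, 0.698]
ft_force: [-1.6, -1.2, 0.7]
grip_width: 0.358
```

```bash
python3 st.py; python3 -c "
from h import *
snap('scene','scene10')
"; python3 crop.py pics/scene10.png 220 140 330 260 5 pics/scene10c.png
```

```text
rest tcp u 30.0 v -0.7 w 91.2
rest pivot u 30.2 v -1.1 w 105.7
bay tcp u 294.3 v -130.2 w 91.2
bay pivot u 294.4 v -130.6 w 105.7
clk 10.05 tool x [-0.024 -0.014 -1.   ] yaw z -4.23 F [-1.6 -1.2  0.7] T [-0.51  0.29  0.08] w 0.358
```

View pics/scene10c.png

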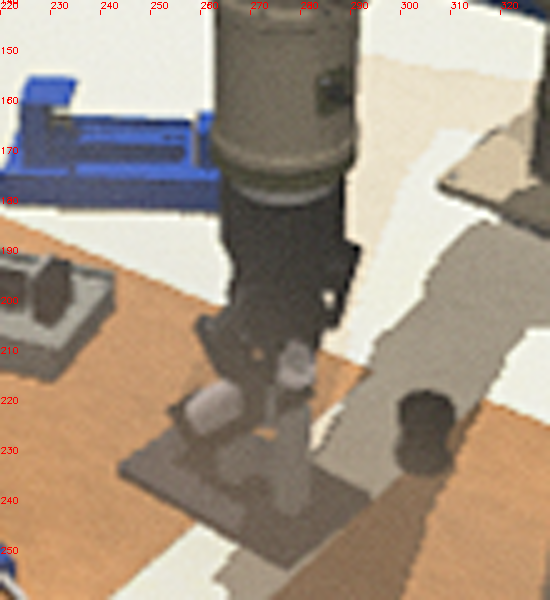

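Emit:
{"api": "play_rows", "payload": {
  "increments": "0.003 -0.003 0 0; 0.002 -0.002 0 0; 0 0 0 0"
}}

```text
clock: 10.4
position: [0.542, 0.0204, 0.0873]
ee_rot: [0.021, 0.715, -0.03, 0.699]
ft_force: [-1.7, -1.9, -1.5]
grip_width: 0.353
```

```bash
python3 st.py
```

```text
rest tcp u 26.5 v -0.7 w 87.3
rest pivot u 26.7 v -1.1 w 101.8
bay tcp u 291.0 v -129.0 w 87.3
bay pivot u 291.0 v -129.4 w 101.8
clk 10.4 tool x [-0.023 -0.012 -1.   ] yaw z -4.17 F [-1.7 -1.9 -1.5] T [-0.77  0.49  0.03] w 0.353
```

Emit:
{"api": "play_rows", "payload": {
  "increments": "0 0 0 0; 0 0 0 0; 0 0 0 0; 0 0 0 0",
  "hand": -0.3
}}

```text
clock: 10.8
position: [0.5435, 0.0212, 0.0878]
ee_rot: [0.022, 0.713, -0.029, 0.7]
ft_force: [0.2, -0.1, -0.1]
grip_width: 0.655
```

```bash
python3 st.py; python3 -c "
from h import *
snap('scene','scene11');snap('wrist','w11');snap('side','side11')
"; python3 crop.py pics/scene11.png 220 140 330 260 5 pics/scene11c.png;python3 crop.py pics/side11.png 200 150 310 270 5 pics/side11c.png
```

```text
rest tcp u 27.4 v -2.2 w 87.8
rest pivot u 27.6 v -2.4 w 102.3
bay tcp u 291.4 v -130.7 w 87.8
bay pivot u 291.4 v -131.0 w 102.3
clk 10.8 tool x [-0.02 -0.01 -1.  ] yaw z -4.18 F [ 0.2 -0.1 -0.1] T [ 0.02  0.   -0.04] w 0.655
```

View pics/scene11c.png

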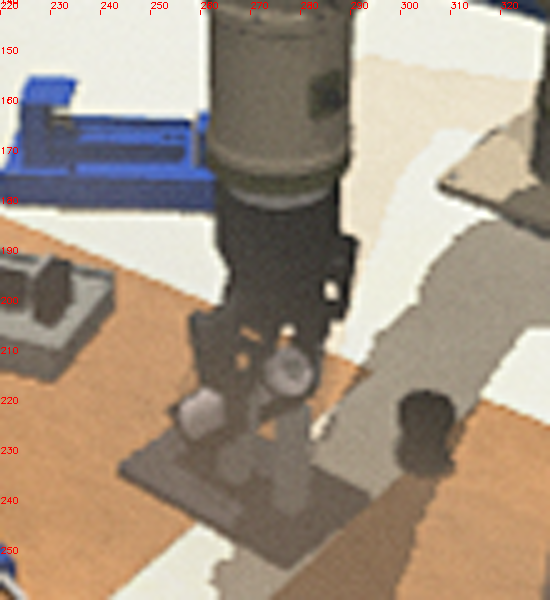

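View pics/side11c.png

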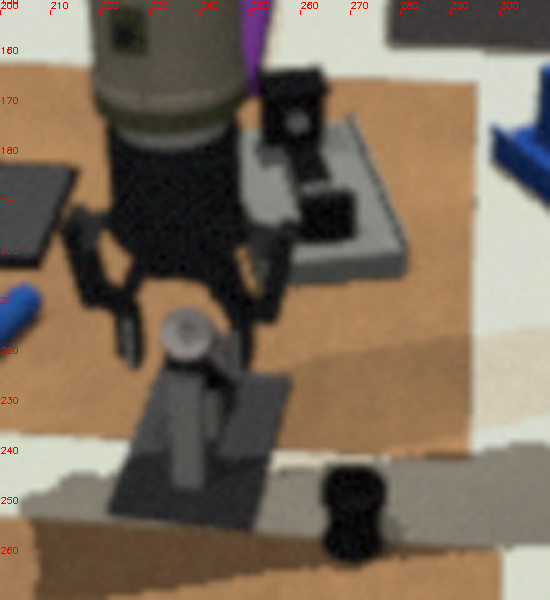

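View pics/w11.png

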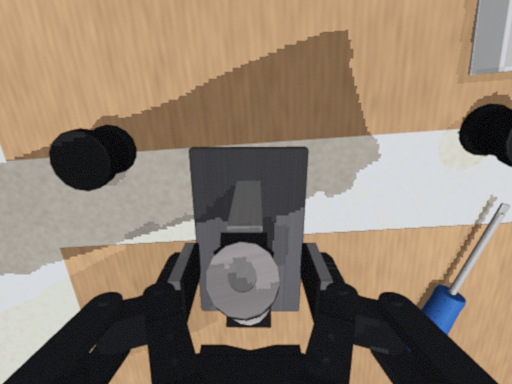

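```bash
python3 -c "
from h import *
S=cam_world(*load('scene11'));D=cam_world(*load('side11'));W=cam_world(*load('w11'))
X,r=tri([(S,(278.2,214.4)),(D,(237.4,216.8)),(W,(243,281))]);print(X,r)
d=X[:2]-[.5395,-.006];c,s=np.cos(np.radians(86.2)),np.sin(np.radians(86.2));print(c*d[0]+s*d[1],-s*d[0]+c*d[1],X[2])
"
```

```text
[0.54162155 0.02906747 0.11540364] [-0.65131403 -0.04302594 -0.56232909 -0.46893487 -0.14259516 -0.11107675]
0.035130980750969994 0.00020716794887626257 0.11540363630527462
```

Emit:
{"api": "play_rows", "payload": {
  "increments": "0.002 -0.005 -0.001 0; 0.003 -0.005 -0.001 0; 0.004 -0.005 0 0; 0.003 -0.002 0 0; 0 0 0 0; 0 0 0 0"
}}

```text
clock: 11.55
position: [0.5392, 0.0019, 0.0745]
ee_rot: [0.022, 0.714, -0.03, 0.699]
ft_force: [-0.3, -0.4, -0.1]
grip_width: 0.652
```

```bash
python3 st.py
```

```text
rest tcp u 7.9 v 0.8 w 74.5
rest pivot u 8.0 v 0.5 w 89.0
bay tcp u 274.0 v -121.3 w 74.5
bay pivot u 274.0 v -121.7 w 89.0
clk 11.55 tool x [-0.021 -0.01  -1.   ] yaw z -4.23 F [-0.3 -0.4 -0.1] T [-0.03 -0.03  0.04] w 0.652
```

Emit:
{"api": "play_rows", "payload": {
  "increments": "0 0 0 0; 0 0 0 0; 0 0 0 0; 0 0 0 0; 0 0 0 0",
  "hand": 1,
  "squeeze": 30
}}

```text
clock: 12.05
position: [0.5393, 0.0022, 0.0747]
ee_rot: [0.021, 0.714, -0.03, 0.7]
ft_force: [-1.1, -0.9, -0.1]
grip_width: 0.359
```

```bash
python3 st.py
```

```text
rest tcp u 8.1 v 0.7 w 74.7
rest pivot u 8.3 v 0.4 w 89.2
bay tcp u 274.2 v -121.5 w 74.7
bay pivot u 274.3 v -121.8 w 89.2
clk 12.05 tool x [-0.02  -0.011 -1.   ] yaw z -4.14 F [-1.1 -0.9 -0.1] T [-0.18 -0.14  0.2 ] w 0.359
```

Emit:
{"api": "play_rows", "payload": {
  "increments": "-0.008 0 0 0; -0.015 0 0 0; -0.02 0 0 0; -0.02 0 0 0; -0.015 0 0 0; -0.005 0 0 0; 0 0 0 0"
}}

```text
clock: 12.75
position: [0.5406, 0.0046, 0.1653]
ee_rot: [0.022, 0.714, -0.029, 0.7]
ft_force: [0.4, -0.1, -3.7]
grip_width: 0.355
```

```bash
python3 st.py; python3 plan.py .4919 -.2774 .16 15.75 14;python3 -c "
from h import *
snap('scene','scene12');snap('side','side12')
"; python3 crop.py pics/scene12.png 220 100 330 220 5 pics/scene12c.png;python3 crop.py pics/side12.png 190 110 300 230 5 pics/side12c.png
```

```text
rest tcp u 10.6 v -0.4 w 165.3
rest pivot u 10.8 v -0.7 w 179.8
bay tcp u 276.1 v -123.4 w 165.3
bay pivot u 276.2 v -123.7 w 179.8
clk 12.75 tool x [-0.02  -0.009 -1.   ] yaw z -4.12 F [ 0.4 -0.1 -3.7] T [ 0.06 -0.04 -0.04] w 0.355
pos [0.5406 0.0046 0.1653] yaw -4.12 n 14
0.0006 -0.0203 -0.002 -0.025; 0.0006 -0.0203 -0.0025 -0.025; 0.0006 -0.0202 -0.003 -0.025; 0.0006 -0.0201 -0.0035 -0.025; 0.0006 -0.02 -0.004 -0.025; 0.0007 -0.0199 -0.0046 -0.025; 0.0006 -0.0198 -0.005 -0.025; 0.0007 -0.0197 -0.0055 -0.025; 0.0006 -0.0195 -0.006 -0.025; 0.0007 -0.0194 -0.0065 -0.025; 0.0006 -0.0192 -0.007 -0.025; 0.0007 -0.019 -0.0075 -0.025; 0.0006 -0.0189 -0.008 -0.025; 0.0007 -0.0186 -0.0084 -0.025
end [ 0.4919 -0.2774  0.16  ]
```

View pics/scene12c.png

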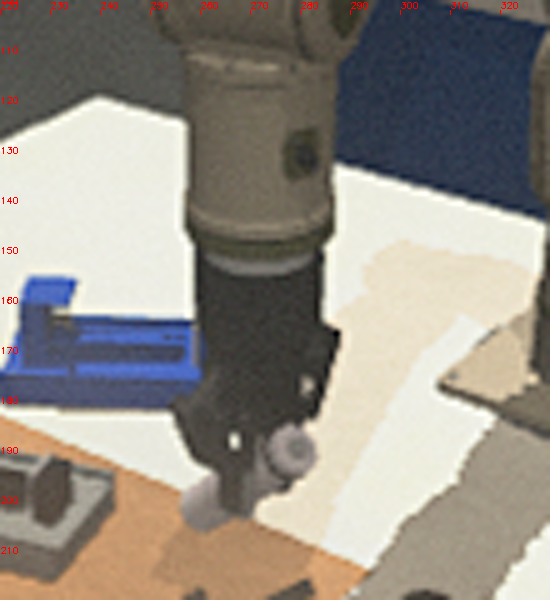

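View pics/side12c.png

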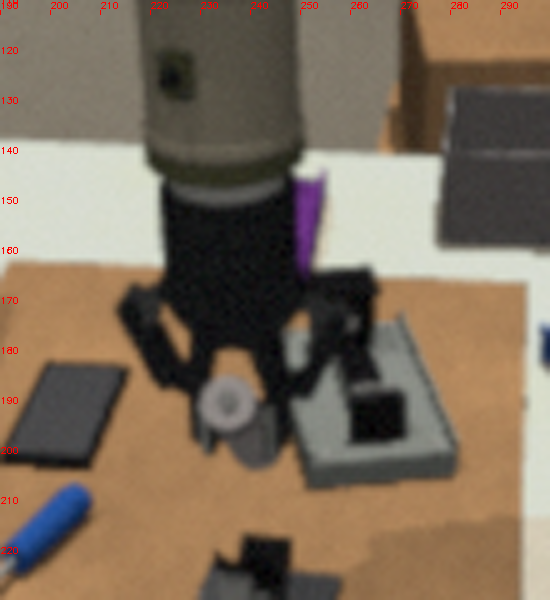

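```bash
python3 -c "
from h import *
S=cam_world(*load('scene12'));D=cam_world(*load('side12'))
X,r=tri([(S,(278.8,190)),(D,(235.8,190.2))]);print(X,r)
p=np.array([.5406,.0046,.1653]);piv=p+[.0003,.0001,.0145];print((X-piv)*1e3)
u=np.array([.066,.998])
for a in (35,40,45,50):
  for L in (40,44,48):
    n=piv+L/1e3*np.array([u[0]*np.cos(np.radians(a)),u[1]*np.cos(np.radians(a)),np.sin(np.radians(a))]);e=n-.114*(n-piv)/(L/1e3);print(a,L,proj(S,n),proj(S,e),proj(D,n),proj(D,e))
"
```

```text
[0.54176016 0.03121589 0.20644485] [-0.01328457 -0.04555238 -0.01317502  0.042487  ]
[ 0.8601559  26.51588591 26.64485148]
35 40 [280.20644113 191.84723221] [257.05362405 198.90792665] [235.04374782 192.48816987] [242.04981647 194.92397829]
35 44 [281.08878567 191.57815198] [257.80579185 198.67854519] [234.76986677 192.39294932] [241.82754459 194.84670076]
35 48 [281.97629721 191.30749603] [258.56202508 198.44792393] [234.49385847 192.29698917] [241.60371835 194.76888282]
40 40 [279.67340579 190.8158632 ] [257.97522951 200.66478375] [235.1748096  191.25416227] [241.83483892 196.98398148]
40 44 [280.50100678 190.4402106 ] [258.67959074 200.34507035] [234.91468281 191.03036754] [241.62337361 196.80205166]
40 48 [281.3335055  190.06233489] [259.38779617 200.02361204] [234.65255286 190.80484943] [241.4104409  196.61885937]
45 40 [279.07736756 189.81261835] [258.99514021 202.37564003] [235.32546054 190.0382458 ] [241.58983024 199.02159643]
45 44 [279.84349285 189.33334638] [259.64691877 201.96790099] [235.08119773 189.68796341] [241.39061633 198.73591591]
45 48 [280.61416385 188.85123071] [260.30226308 201.55793128] [234.83508507 189.33502824] [241.19004069 198.44828262]
50 40 [278.423249   188.84581288] [260.10672624 204.02945369] [235.49438986 188.85068137] [241.31621318 201.02416635]
50 44 [279.12171808 188.26681085] [260.70143245 203.5364668 ] [235.26794373 188.37718047] [241.13064556 200.63614278]
50 48 [279.82430954 187.68439155] [261.29937633 203.04079602] [235.03982513 187.90018243] [240.9438379  200.24552628]
```

Emit:
{"api": "play_rows", "payload": {
  "increments": "0 -0.02 -0.002 -0.025; 0 -0.02 -0.0025 -0.025; 0 -0.02 -0.003 -0.025; 0 -0.02 -0.0035 -0.025; 0 -0.02 -0.004 -0.025; 0 -0.02 -0.0045 -0.025; 0 -0.02 -0.005 -0.025; 0 -0.0195 -0.0055 -0.025; 0 -0.0195 -0.006 -0.025; 0 -0.0195 -0.0065 -0.025; 0 -0.019 -0.007 -0.025; 0 -0.019 -0.0075 -0.025; 0 -0.015 -0.006 -0.02; 0 -0.008 -0.004 -0.01; 0 0 0 0; 0 0 0 0"
}}

```text
clock: 14.45
position: [0.4859, -0.2676, 0.1512]
ee_rot: [-0.094, 0.716, 0.1, 0.684]
ft_force: [-1.2, -0.3, -3.1]
grip_width: 0.353
```

```bash
python3 st.py; python3 -c "
from h import *
snap('wrist','w13');snap('scene','scene13');snap('side','side13')
"; python3 crop.py pics/scene13.png 160 100 280 220 5 pics/scene13c.png
```

```text
rest tcp u -264.6 v 36.1 w 151.2
rest pivot u -264.6 v 35.5 w 165.7
bay tcp u 29.0 v 3.1 w 151.2
bay pivot u 28.8 v 2.5 w 165.7
clk 14.45 tool x [-0.046  0.003 -0.999] yaw z 15.77 F [-1.2 -0.3 -3.1] T [-0.01 -0.1   0.02] w 0.353
```

View pics/w13.png

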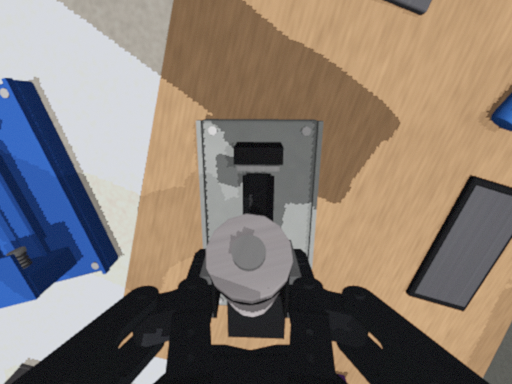

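View pics/scene13c.png

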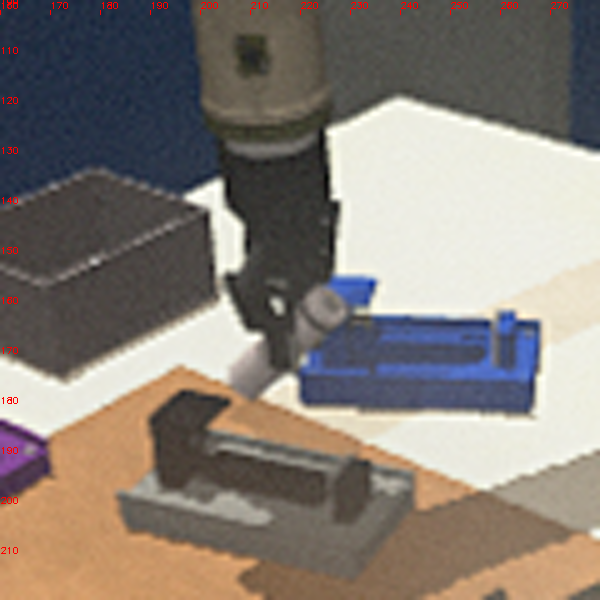

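```bash
python3 crop.py pics/w13.png 185 105 335 250 5 pics/w13c.png; python3 -c "
from h import *
W=cam_world(*load('w13'));p=(.4968,-.2947,np.radians(105.75))
for L in [(.096,.055,.032),(.096,-.055,.032),(.059,.017,.063),(.059,-.017,.063),(0,.055,.032),(0,-.055,.032)]: print(L,proj(W,loc(p,L)))"
```

```text
(0.096, 0.055, 0.032) [195.91883331 119.52677793]
(0.096, -0.055, 0.032) [323.78518329 119.94724299]
(0.059, 0.017, 0.063) [237.01547903 169.66960104]
(0.059, -0.017, 0.063) [279.64350129 170.11820462]
(0, 0.055, 0.032) [201.59947142 221.5026048 ]
(0, -0.055, 0.032) [315.73317634 223.57024699]
```

View pics/w13c.png

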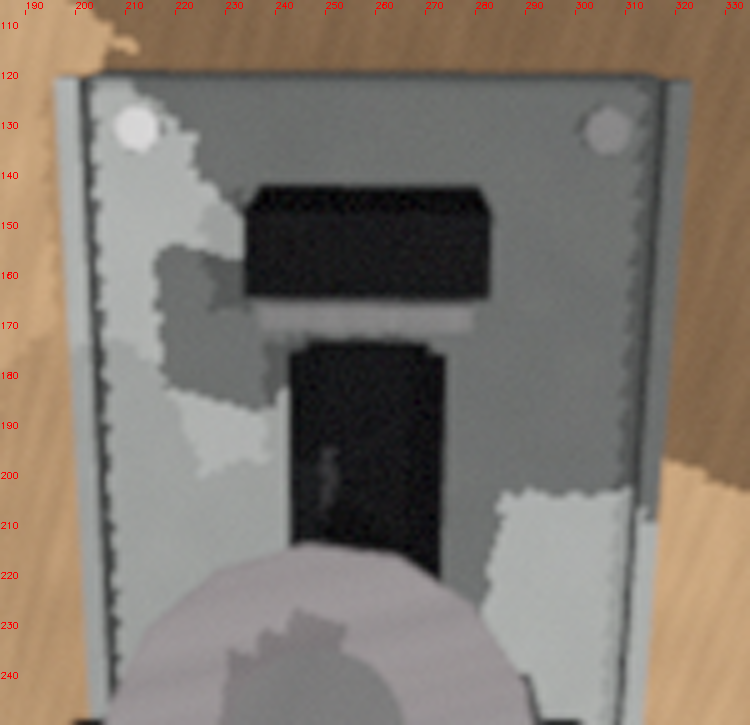

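Emit:
{"api": "play_rows", "payload": {
  "increments": "0.01 -0.002 0.0015 0; 0.013 -0.003 0.0015 0; 0.013 -0.003 0.0015 0; 0.01 -0.002 0.0015 0; 0.005 0 0 0; 0 0 0 0"
}}

```text
clock: 15.2
position: [0.4931, -0.2738, 0.0944]
ee_rot: [-0.095, 0.716, 0.102, 0.684]
ft_force: [0.5, 0.3, -1.9]
grip_width: 0.355
```

```bash
python3 st.py|tail -3
```

```text
bay tcp u 21.1 v -2.1 w 94.4
bay pivot u 20.9 v -2.7 w 108.9
clk 15.2 tool x [-0.047  0.003 -0.999] yaw z 15.97 F [ 0.5  0.3 -1.9] T [ 0.   -0.03  0.01] w 0.355
```

Emit:
{"api": "play_rows", "payload": {
  "increments": "0.005 0.001 0 0; 0.005 0.002 0 0; 0.005 0.002 0 0; 0.005 0.0015 0 0; 0 0 0 0"
}}

```text
clock: 15.7
position: [0.491, -0.2666, 0.0777]
ee_rot: [-0.095, 0.716, 0.101, 0.684]
ft_force: [-3.3, -2.4, -0.7]
grip_width: 0.355
```

```bash
python3 st.py|tail -3;python3 -c "
from h import *
snap('scene','scene14')
"; python3 crop.py pics/scene14.png 160 110 280 230 5 pics/scene14c.png
```

```text
bay tcp u 28.6 v -2.0 w 77.7
bay pivot u 28.4 v -2.6 w 92.2
clk 15.7 tool x [-0.045  0.001 -0.999] yaw z 15.96 F [-3.3 -2.4 -0.7] T [-0.55  0.5  -0.14] w 0.355
```

View pics/scene14c.png

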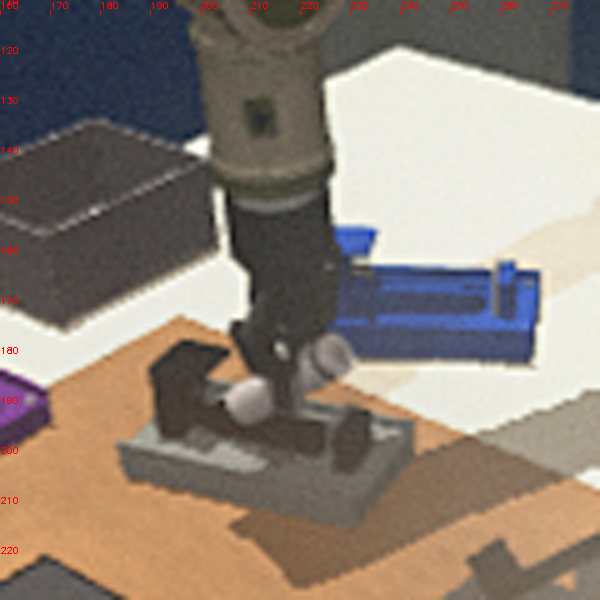

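Emit:
{"api": "play_rows", "payload": {
  "increments": "0.004 0.001 -0.0007 0; 0.004 0.0007 -0.0007 0; 0.004 0.0005 -0.0005 0; 0.003 0 0 0; 0 0 0 0"
}}

```text
clock: 16.25
position: [0.4881, -0.2619, 0.0665]
ee_rot: [-0.095, 0.716, 0.101, 0.684]
ft_force: [-3.3, -1.4, 0.3]
grip_width: 0.352
```

```bash
python3 st.py|tail -3;python3 -c "
from h import *
snap('scene','scene15');snap('wrist','w15');snap('side','side15')
"; python3 crop.py pics/scene15.png 160 110 280 230 6 pics/scene15c.png; python3 crop.py pics/side15.png 210 130 300 220 6 pics/side15c.png
```

```text
bay tcp u 33.9 v -0.6 w 66.5
bay pivot u 33.7 v -1.2 w 81.0
clk 16.25 tool x [-0.045  0.002 -0.999] yaw z 16.01 F [-3.3 -1.4  0.3] T [-0.51  0.55 -0.08] w 0.352
```

View pics/scene15c.png

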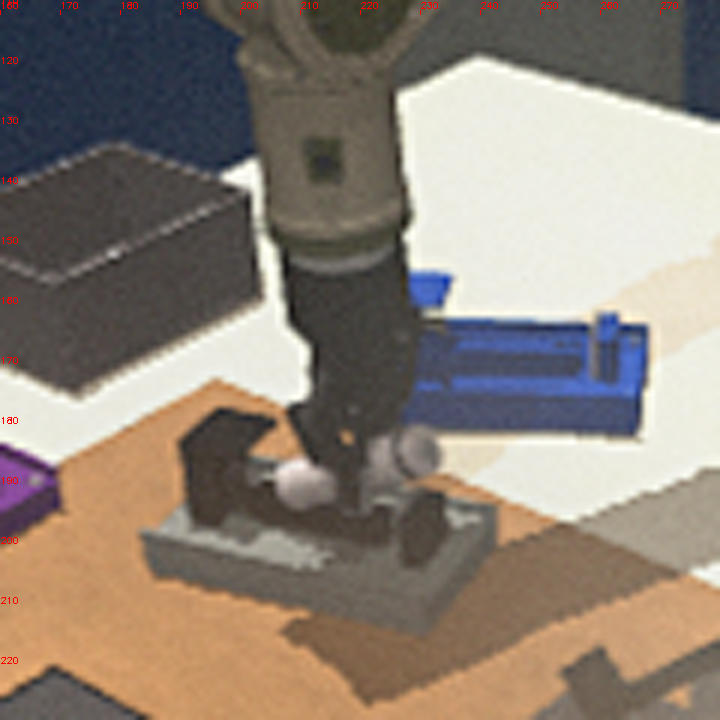

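View pics/side15c.png

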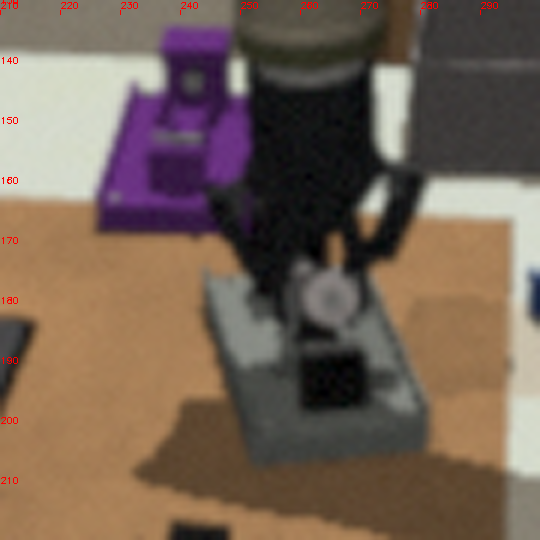

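View pics/w15.png

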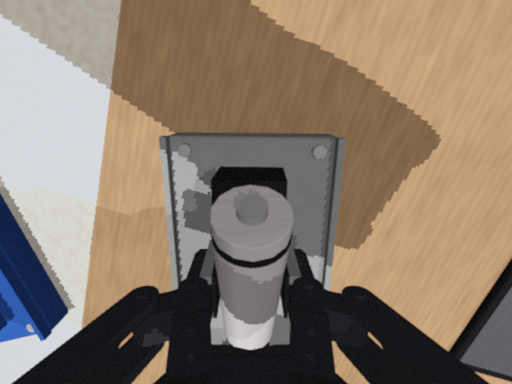

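```bash
cat > nub.py <<'E'
from h import *
import sys
def nub(tag,s,d,w):
    obs=[(cam_world(*load(n+tag)),p) for n,p in (('scene',s),('side',d),('w',w)) if p]
    X,r=tri(obs);q=(.4968,-.2947,np.radians(105.75));c,sn=np.cos(q[2]),np.sin(q[2]);dd=X[:2]-q[:2]
    print('nub bay u %.1f v %.1f w %.1f'%((c*dd[0]+sn*dd[1])*1e3,(-sn*dd[0]+c*dd[1])*1e3,X[2]*1e3),r.round(2))
E
python3 -c "
from nub import *
nub('15',(230.8,184.5),(265.5,179.7),(252,207))
W=cam_world(*load('w15'))
for ph in (15,18,21,24):
  a=np.array([np.cos(np.radians(ph)),np.sin(np.radians(ph))]); n=np.array([.0337,.081])+.039*a
  print(ph,n,proj(W,loc((.4968,-.2947,np.radians(105.75)),(n[0],-.001,n[1]))))"
```

```text
nub bay u 78.6 v -3.1 w 103.6 [ 0.91  0.33 -0.72 -0.06 -0.05  0.08]
15 [0.07137111 0.09109394] [247.98667607 212.76211215]
18 [0.0707912  0.09305166] [247.74477065 215.83135544]
21 [0.07010964 0.09497635] [247.49957718 219.19022444]
24 [0.06932827 0.09686273] [247.25206017 222.83586246]
```

```bash
python3 -c "
from nub import *
S=cam_world(*load('scene15'));q=(.4968,-.2947,np.radians(105.75))
print(proj(S,loc(q,(-.0232,0,.0524))),proj(S,loc(q,(.0786,-.0031,.1036))))
nub('15',(230.8,184.5),(265.5,179.7),None)
nub('15',None,(265.5,179.7),(252,207))
nub('15',(230.8,184.5),None,(252,207))
"
```

```text
[208.58156619 190.97468188] [231.71169957 184.83495168]
nub bay u 73.1 v 0.9 w 100.7 [ 0.06  0.21  0.06 -0.2 ]
nub bay u 78.6 v -3.1 w 103.6 [-0.71 -0.05 -0.07 -0.02]
nub bay u 78.6 v -3.1 w 103.6 [0.91 0.32 0.02 0.1 ]
```

Emit:
{"api": "play_rows", "payload": {
  "increments": "0.004 0 -0.0003 0; 0.004 0 -0.0003 0; 0.003 0 0 0; 0 0 0 0"
}}

```text
clock: 16.8
position: [0.4871, -0.2594, 0.0573]
ee_rot: [-0.094, 0.716, 0.103, 0.684]
ft_force: [-5.0, 0.4, 4.9]
grip_width: 0.351
```

```bash
python3 st.py|tail -3;python3 -c "
from h import *
snap('scene','scene16');snap('wrist','w16');snap('side','side16')
"; python3 crop.py pics/scene16.png 170 150 270 220 8 pics/scene16c.png; python3 crop.py pics/side16.png 210 130 300 220 6 pics/side16c.png
```

```text
bay tcp u 36.6 v -0.2 w 57.3
bay pivot u 36.4 v -0.9 w 71.7
clk 16.8 tool x [-0.047  0.005 -0.999] yaw z 16.03 F [-5.   0.4  4.9] T [-0.18  0.99 -0.23] w 0.351
```

View pics/scene16c.png

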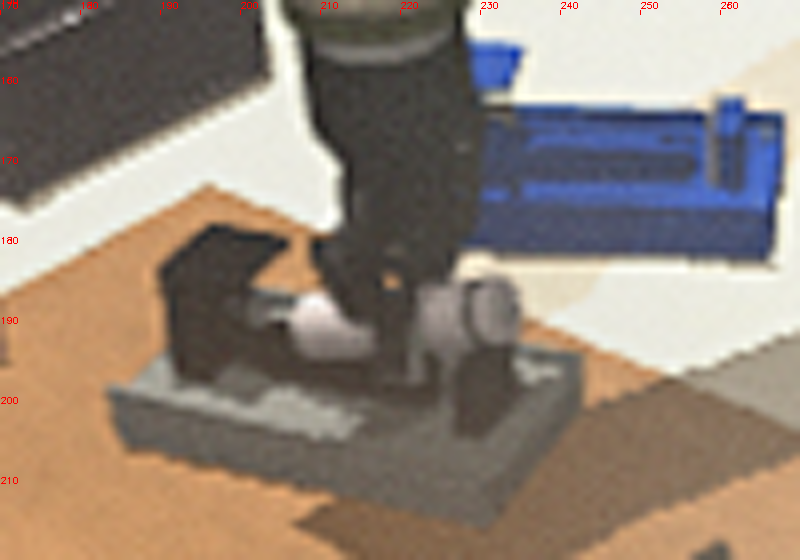

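View pics/side16c.png

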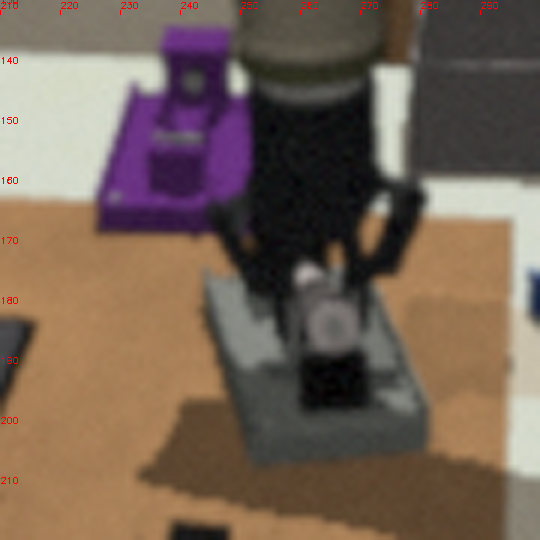

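View pics/w16.png

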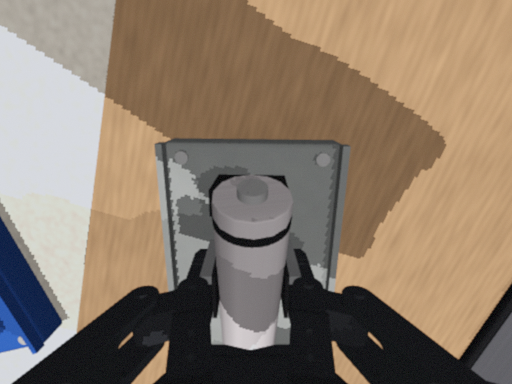

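```bash
python3 -c "
from nub import *
nub('16',(231.8,188.8),(265.5,184.5),None)
nub('16',(231.8,188.8),(265.5,184.5),(252,188))
nub('16',None,(265.5,184.5),(252,188))
W=cam_world(*load('w16'))
for ph in (9,12,15,18):
 for L in (40,46,50):
  a=np.array([np.cos(np.radians(ph)),np.sin(np.radians(ph))]); n=np.array([.0364,.0717])+L/1e3*a;b=n-.014*a
  print(ph,L,n,proj(W,loc((.4968,-.2947,np.radians(105.75)),(n[0],-.001,n[1]))),proj(W,loc((.4968,-.2947,np.radians(105.75)),(b[0]-.016*a[1],-.001,b[1]+.016*a[0]))))"
```

```text
nub bay u 76.4 v 0.5 w 83.1 [ 0.06  0.23  0.06 -0.22]
nub bay u 86.3 v -2.4 w 86.9 [ 2.12  0.26 -0.18  0.32  0.06  0.23]
nub bay u 86.9 v -2.5 w 88.6 [-0.15 -0.01 -0.02 -0.  ]
9 40 [0.07590753 0.07795738] [249.26917697 205.60897644] [247.51091153 255.66093739]
9 46 [0.08183366 0.07889599] [249.22831655 193.03142297] [247.42459538 243.401133  ]
9 50 [0.08578442 0.07952172] [249.20003471 184.32577452] [247.36469212 234.89285003]
12 40 [0.0755259  0.08001647] [249.03875128 208.12821583] [247.34825494 259.57146015]
12 46 [0.08139479 0.08126394] [248.95587426 195.77565952] [247.21468697 247.83432356]
12 50 [0.08530738 0.08209558] [248.89824842 187.18671125] [247.12157193 239.65194356]
15 40 [0.07503703 0.08205276] [248.80279174 210.94779226] [247.19074107 263.59443485]
15 46 [0.08083259 0.08360568] [248.67541777 198.88981213] [247.00884495 252.45372592]
15 50 [0.08469629 0.08464095] [248.58644623 190.46723527] [246.88147483 244.65260584]
18 40 [0.07444226 0.08406068] [248.56205074 214.06942259] [247.0392181  267.71291975]
18 46 [0.0801486  0.08591478] [248.38778679 202.37978289] [246.80822276 257.24104964]
18 50 [0.08395283 0.08715085] [248.26550385 194.17703319] [246.64576851 249.87640014]
```

Emit:
{"api": "play_rows", "payload": {
  "increments": "-0.003 0 -0.001 0; -0.001 -0.004 -0.0003 0; 0 -0.005 0 0; 0 -0.005 0 0; 0 0 0 0"
}}

```text
clock: 17.45
position: [0.4912, -0.2752, 0.0609]
ee_rot: [-0.094, 0.715, 0.102, 0.685]
ft_force: [-0.5, -0.1, -3.0]
grip_width: 0.354
```

```bash
python3 st.py|tail -3;python3 -c "
from h import *
snap('scene','scene17');snap('wrist','w17');snap('side','side17')
"; python3 crop.py pics/scene17.png 170 150 270 220 8 pics/scene17c.png; python3 crop.py pics/side17.png 210 130 300 220 6 pics/side17c.png;python3 crop.py pics/w17.png 140 130 360 290 3 pics/w17c.png
```

```text
bay tcp u 20.2 v 0.1 w 60.9
bay pivot u 20.0 v -0.5 w 75.4
clk 17.45 tool x [-0.044  0.005 -0.999] yaw z 16.01 F [-0.5 -0.1 -3. ] T [ 0.01 -0.08 -0.02] w 0.354
```

View pics/scene17c.png

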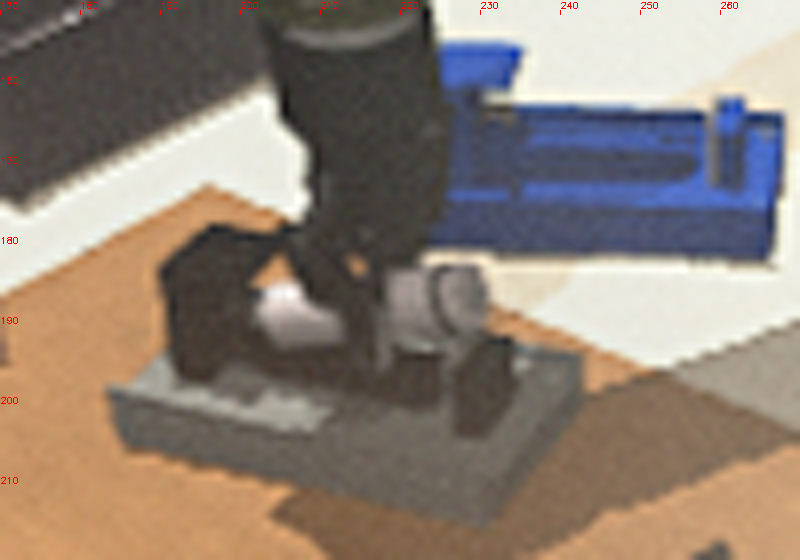

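View pics/w17c.png

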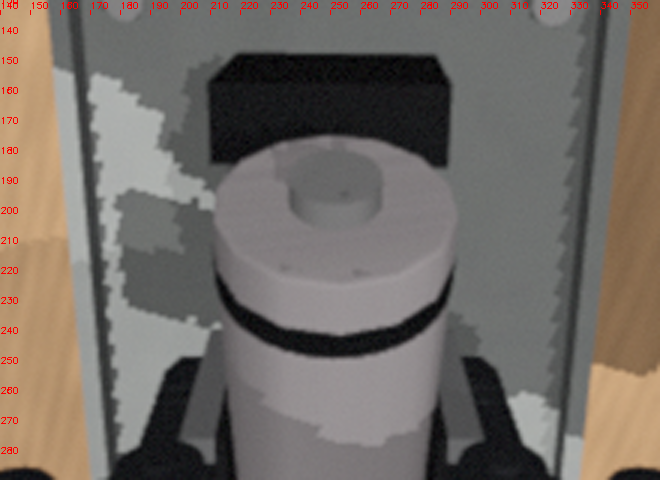

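Emit:
{"api": "play_rows", "payload": {
  "increments": "0.002 -0.003 0 0; 0 -0.003 0 0; 0 -0.003 0 0; 0 0 0 0"
}}

```text
clock: 18.0
position: [0.4932, -0.2825, 0.0584]
ee_rot: [-0.094, 0.716, 0.103, 0.684]
ft_force: [-0.6, 0.4, -2.1]
grip_width: 0.351
```

```bash
python3 st.py|tail -3;python3 -c "
from h import *
snap('scene','scene18');snap('wrist','w18')
"; python3 crop.py pics/scene18.png 170 150 270 220 8 pics/scene18c.png;python3 crop.py pics/w18.png 140 130 360 290 3 pics/w18c.png
```

```text
bay tcp u 12.7 v 0.2 w 58.4
bay pivot u 12.5 v -0.4 w 72.9
clk 18.0 tool x [-0.046  0.006 -0.999] yaw z 16.11 F [-0.6  0.4 -2.1] T [-0.08  0.12 -0.05] w 0.351
```

View pics/scene18c.png

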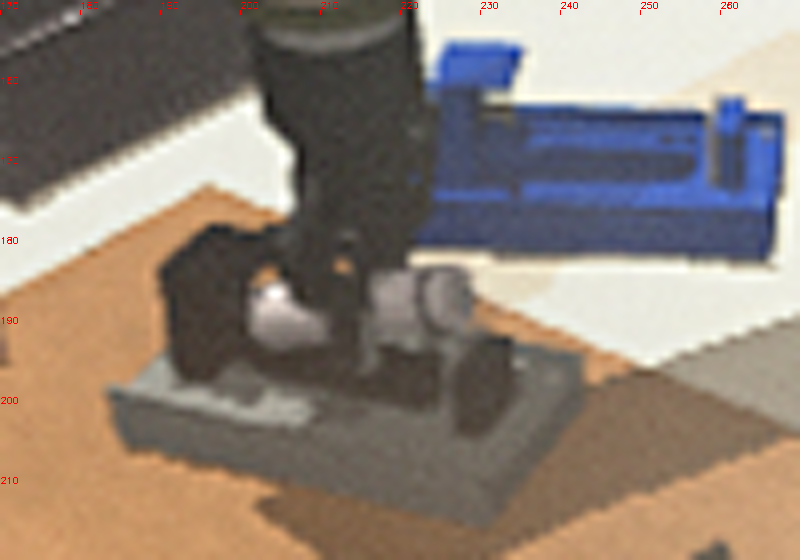

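View pics/w18c.png

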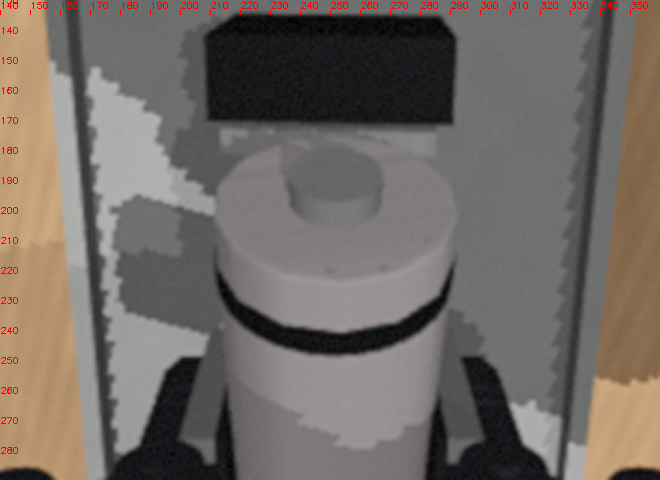

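Emit:
{"api": "play_rows", "payload": {
  "increments": "0 -0.003 0 0; 0 -0.003 0 0; 0 0 0 0"
}}

```text
clock: 18.4
position: [0.494, -0.2855, 0.0581]
ee_rot: [-0.094, 0.716, 0.105, 0.683]
ft_force: [-2.4, 1.9, 0.1]
grip_width: 0.355
```

```bash
python3 st.py|tail -3
```

```text
bay tcp u 9.6 v 0.2 w 58.1
bay pivot u 9.3 v -0.4 w 72.6
clk 18.4 tool x [-0.049  0.01  -0.999] yaw z 16.21 F [-2.4  1.9  0.1] T [ 0.1   0.4  -0.11] w 0.355
```

Emit:
{"api": "play_rows", "payload": {
  "increments": "0 -0.004 0 0; 0 -0.004 0 0; 0 -0.004 0 0; 0 -0.003 0 0"
}}

```text
clock: 18.8
position: [0.4957, -0.2912, 0.0573]
ee_rot: [-0.091, 0.719, 0.112, 0.68]
ft_force: [-8.2, 10.1, 5.2]
grip_width: 0.354
```

```bash
python3 st.py|tail -3; python3 -c "
from h import *
snap('scene','scene19');snap('wrist','w19')
"; python3 crop.py pics/scene19.png 170 150 270 220 8 pics/scene19c.png;python3 crop.py pics/w19.png 140 130 360 290 3 pics/w19c.png
```

```text
bay tcp u 3.6 v 0.1 w 57.3
bay pivot u 3.1 v -0.7 w 71.8
clk 18.8 tool x [-0.059  0.021 -0.998] yaw z 16.54 F [-8.2 10.1  5.2] T [ 1.64  1.98 -0.44] w 0.354
```

View pics/scene19c.png

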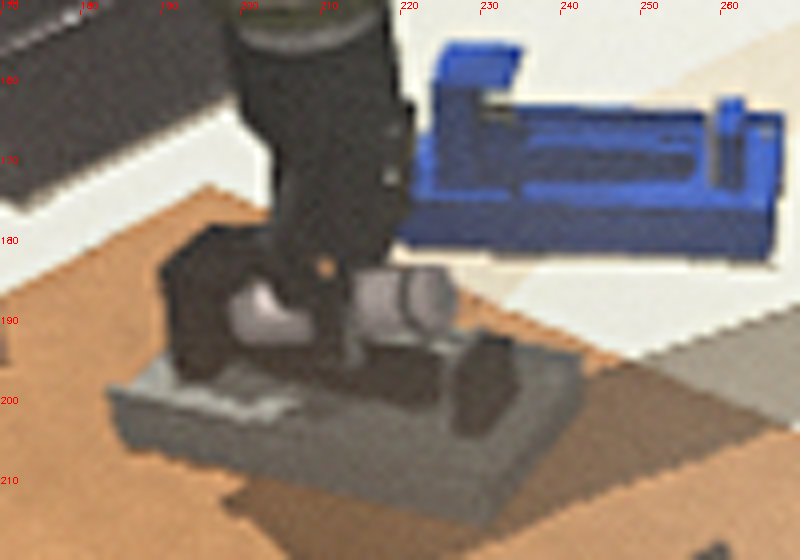

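View pics/w19c.png

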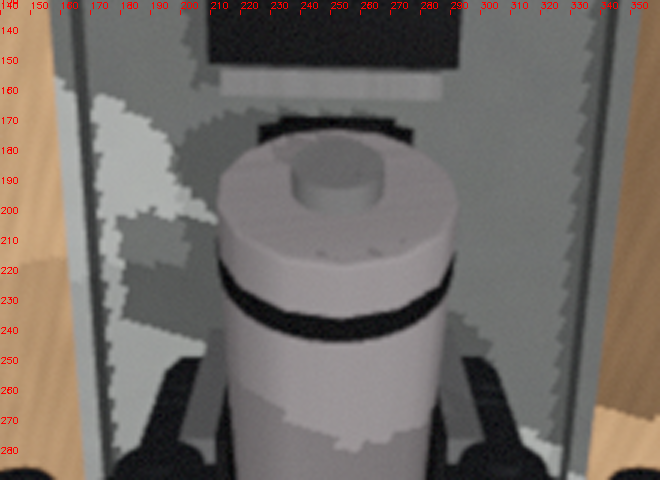

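```bash
python3 -c "
from nub import *
q=(.4968,-.2947,np.radians(105.75));c,sn=np.cos(q[2]),np.sin(q[2])
for t,px in (('w18',(252.3,189.3)),('w19',(252.7,184.5))):
  W=cam_world(*load(t))
  for z in (.076,.08,.084,.088):
    X=ray_z(W,px,z);dd=X[:2]-q[:2];print(t,z,(c*dd[0]+sn*dd[1])*1e3,(-sn*dd[0]+c*dd[1])*1e3)
  print(ray_z(W,(252,162.7),.063)@[0,0,1],[ (c*d[0]+sn*d[1])*1e3 for d in [ray_z(W,(252,162.7),.063)[:2]-q[:2]]])
nub('19',(170+432/8,150+297/8),None,(252.7,184.5))
"
```

```text
w18 0.076 58.389754938238994 -1.6391188647067543
w18 0.08 59.58571950509038 -1.7676462853804202
w18 0.084 60.78168407194173 -1.8961737060540824
w18 0.088 61.977648638793085 -2.0247011267277952
0.063 [np.float64(67.3945081118935)]
w19 0.076 51.21652176507256 -1.624095726754789
w19 0.08 52.25932484591627 -1.77462357365297
w19 0.084 53.30212792675999 -1.9251514205511495
w19 0.088 54.34493100760373 -2.0756792674493356
0.063 [np.float64(58.25376291895218)]
nub bay u 53.7 v -2.0 w 86.0 [1.97 0.41 0.07 0.2 ]
```

Emit:
{"api": "play_rows", "payload": {
  "increments": "0.004 -0.002 0 0; 0.004 -0.002 0 0; 0.004 -0.002 0 0"
}}

```text
clock: 19.2
position: [0.4949, -0.2909, 0.0458]
ee_rot: [-0.089, 0.721, 0.116, 0.678]
ft_force: [-14.2, 9.0, 35.3]
grip_width: 0.353
```

```bash
python3 st.py|tail -3
```

```text
bay tcp u 4.2 v 0.8 w 45.8
bay pivot u 3.5 v 0.0 w 60.2
clk 19.2 tool x [-0.066  0.028 -0.997] yaw z 16.73 F [-14.2   9.   35.3] T [ 1.77  3.49 -0.49] w 0.353
```

```bash
python3 -c "
from h import *
snap('scene','scene20');snap('wrist','w20');snap('side','side20')
"; python3 st.py|tail -1; python3 crop.py pics/scene20.png 170 150 270 220 8 pics/scene20c.png;python3 crop.py pics/w20.png 140 110 360 290 3 pics/w20c.png
```

```text
clk 19.35 tool x [-0.066  0.028 -0.997] yaw z 16.7 F [-8.3  8.5 12.8] T [ 1.55  1.99 -0.46] w 0.353
```

View pics/scene20c.png

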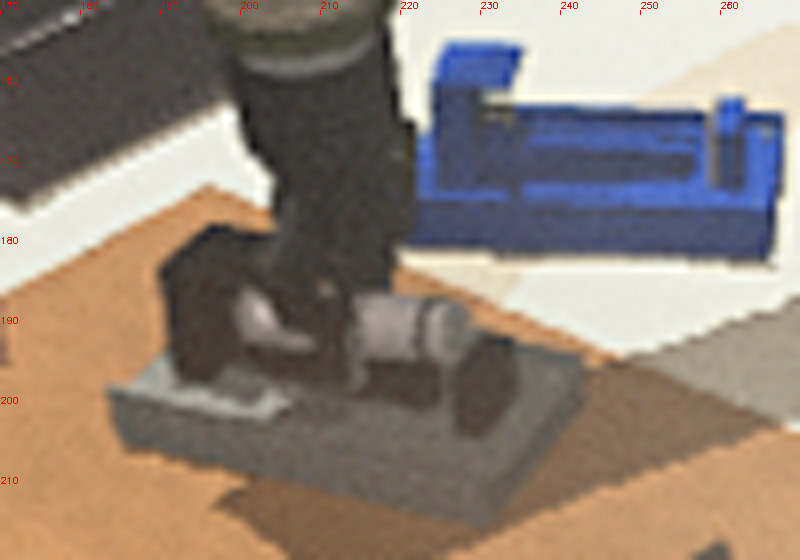

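View pics/w20c.png

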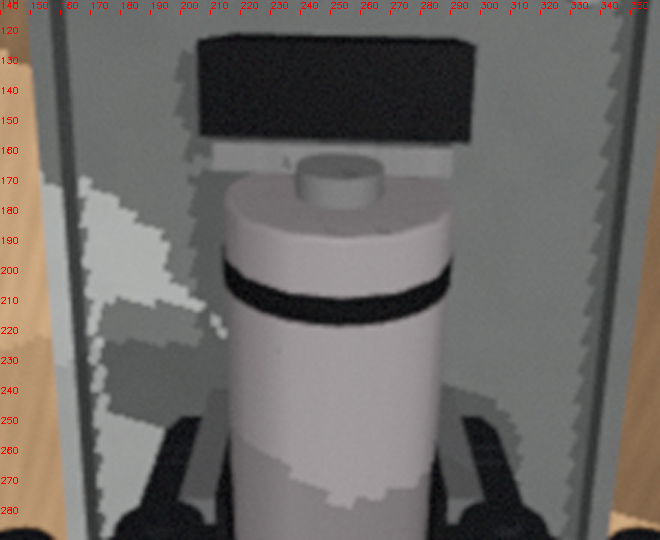

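```bash
python3 -c "
from nub import *
q=(.4968,-.2947,np.radians(105.75));c,sn=np.cos(q[2]),np.sin(q[2])
W=cam_world(*load('w20'))
def g(px,z):
    X=ray_z(W,px,z);dd=X[:2]-q[:2];return ((c*dd[0]+sn*dd[1])*1e3,(-sn*dd[0]+c*dd[1])*1e3)
for z in (.06,.064,.068,.072): print(z,g((252.7,164.3),z))
print(g((252,169),.063))
"
```

```text
0.06 (np.float64(59.33979472820874), np.float64(-0.540304940792713))
0.064 (np.float64(60.053211468977864), np.float64(-0.7123976111175021))
0.068 (np.float64(60.766628209747026), np.float64(-0.8844902814422982))
0.072 (np.float64(61.48004495051617), np.float64(-1.056582951767089))
(np.float64(57.835880270748014), np.float64(-0.4098400138931868))
```

Emit:
{"api": "play_rows", "payload": {
  "increments": "0 -0.001 0 0; -0.003 -0.002 0 0; -0.001 -0.004 0 0; 0 -0.004 0 0; 0 -0.004 0 0",
  "squeeze": 60
}}

```text
clock: 19.85
position: [0.4962, -0.2971, 0.0473]
ee_rot: [-0.086, 0.723, 0.122, 0.674]
ft_force: [-6.9, 9.8, 3.4]
grip_width: 0.349
```

```bash
python3 st.py|tail -3; python3 -c "
from h import *
snap('wrist','w21');snap('scene','scene21')
";python3 st.py|tail -3; python3 crop.py pics/w21.png 140 110 360 290 3 pics/w21c.png;python3 crop.py pics/scene21.png 170 150 270 220 8 pics/scene21c.png
```

```text
bay tcp u -2.2 v 1.2 w 47.3
bay pivot u -3.0 v 0.3 w 61.7
clk 19.85 tool x [-0.076  0.04  -0.996] yaw z 17.01 F [-6.9  9.8  3.4] T [ 1.61  1.25 -0.31] w 0.349
bay tcp u -2.4 v 1.2 w 47.3
bay pivot u -3.3 v 0.3 w 61.8
clk 19.95 tool x [-0.076  0.04  -0.996] yaw z 16.99 F [-5.4  8.2  3.5] T [ 1.34  1.11 -0.31] w 0.35
```

View pics/w21c.png

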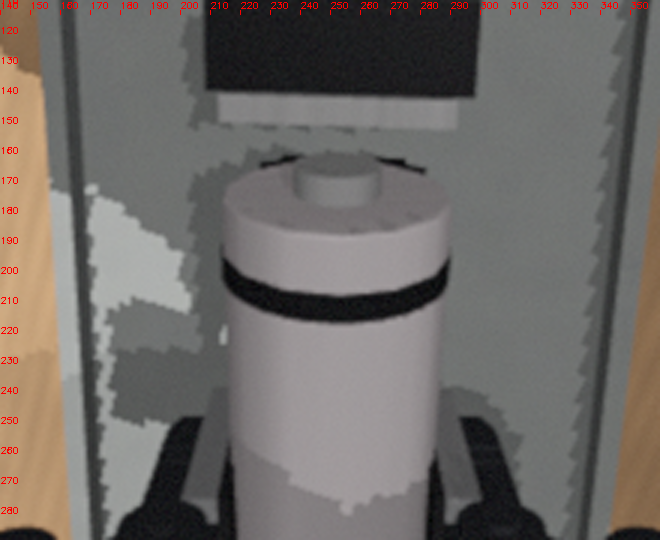

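View pics/scene21c.png

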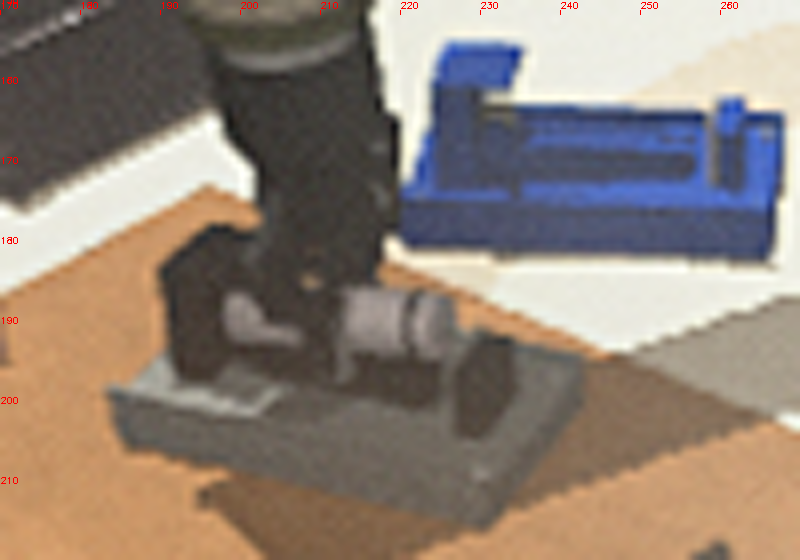

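Emit:
{"api": "play_rows", "payload": {
  "increments": "0.003 -0.002 0 0; 0.003 -0.002 0 0; 0.003 -0.002 0 0"
}}

```text
clock: 20.25
position: [0.4957, -0.2975, 0.0388]
ee_rot: [-0.084, 0.725, 0.125, 0.672]
ft_force: [-16.1, 9.9, 36.9]
grip_width: 0.346
```

```bash
python3 st.py|tail -2; python3 -c "
from h import *
snap('wrist','w22')
";python3 st.py|tail -3; python3 crop.py pics/w22.png 140 110 360 290 3 pics/w22c.png
```

```text
bay pivot u -3.4 v 0.9 w 53.2
clk 20.25 tool x [-0.083  0.046 -0.995] yaw z 17.17 F [-16.1   9.9  36.9] T [ 1.91  3.66 -0.82] w 0.346
bay tcp u -2.5 v 1.9 w 38.9
bay pivot u -3.4 v 0.9 w 53.3
clk 20.3 tool x [-0.083  0.047 -0.995] yaw z 17.14 F [-9.3  8.4  9.9] T [ 1.36  1.74 -0.8 ] w 0.342
```

View pics/w22c.png

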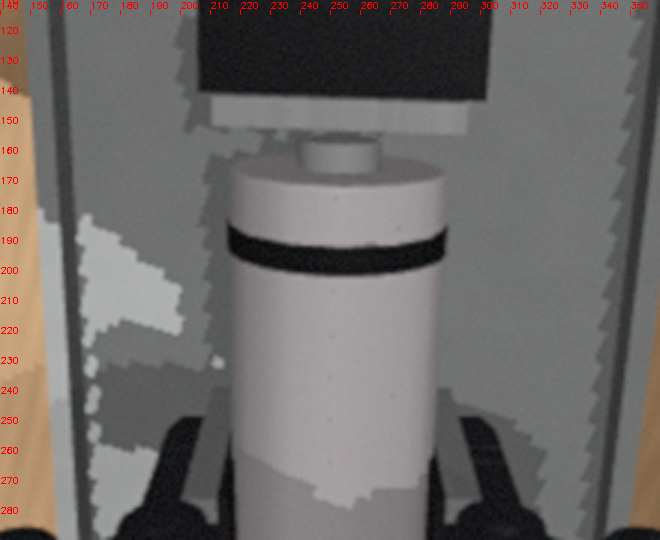

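Emit:
{"api": "play_rows", "payload": {
  "increments": "0 0 0 0; 0 0.001 0 0; 0 0.001 0 0; 0 0 0 0",
  "squeeze": 20
}}

```text
clock: 20.7
position: [0.4948, -0.2954, 0.0395]
ee_rot: [-0.084, 0.725, 0.125, 0.672]
ft_force: [-1.8, 2.7, 0.4]
grip_width: 0.348
```

```bash
python3 st.py|tail -3; python3 -c "
from h import *
snap('wrist','w23')
";python3 crop.py pics/w23.png 140 110 360 290 3 pics/w23c.png
```

```text
bay tcp u -0.1 v 2.1 w 39.5
bay pivot u -1.1 v 1.1 w 54.0
clk 20.7 tool x [-0.084  0.047 -0.995] yaw z 17.1 F [-1.8  2.7  0.4] T [ 0.08  0.33 -0.27] w 0.348
```

View pics/w23c.png

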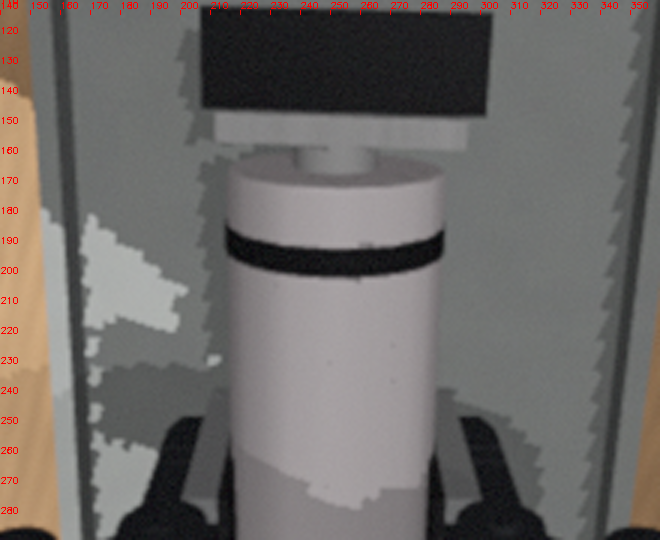

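Emit:
{"api": "play_rows", "payload": {
  "increments": "0 0 0 0; 0 0 0 0; 0 0 0 0; 0 0 0 0",
  "hand": -0.2
}}

```text
clock: 21.15
position: [0.4963, -0.2964, 0.0402]
ee_rot: [-0.084, 0.724, 0.124, 0.673]
ft_force: [-0.1, 0.7, 0.2]
grip_width: 0.599
```

```bash
python3 st.py|tail -3; python3 -c "
from h import *
snap('wrist','w24')
"
```

```text
bay tcp u -1.5 v 1.0 w 40.2
bay pivot u -2.5 v 0.0 w 54.6
clk 21.15 tool x [-0.08   0.045 -0.996] yaw z 17.12 F [-0.1  0.7  0.2] T [-0.07 -0.04 -0.  ] w 0.599
```

View pics/w24.png

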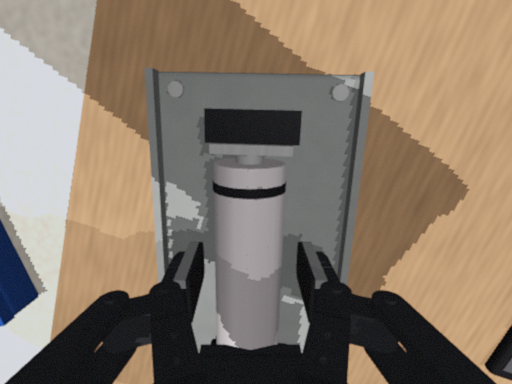

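Emit:
{"api": "play_rows", "payload": {
  "increments": "-0.01 0.0005 -0.0008 0; -0.015 0.0007 -0.0012 0; -0.02 0.001 -0.0016 0; -0.025 0.001 -0.002 0; -0.025 0.001 -0.002 0; -0.02 0.001 -0.002 0; 0 0 0 0; 0 0 0 0"
}}

```text
clock: 22.0
position: [0.4958, -0.2997, 0.1687]
ee_rot: [-0.086, 0.723, 0.123, 0.674]
ft_force: [0.4, 0.0, -0.2]
grip_width: 0.603
```

```bash
python3 st.py|tail -3; python3 -c "
from h import *
snap('wrist','w25');snap('side','side25');snap('scene','scene25')
W=cam_world(*load('w25'));p=(.4968,-.2947,np.radians(105.75))
a=np.array([.001,0,0])
for L in [(.058,0,.055),(.054,0,.055),(.054,.016,.055),(.054,-.016,.055),(.0,.016,.055),(0,-.016,.055),(.044,0,.071),(.058,.017,.063),(.058,-.017,.063),(-.044,.025,.084),(-.044,-.025,.084)]: print(L,proj(W,loc(p,L)).round(1))
";python3 crop.py pics/w25.png 150 90 350 290 4 pics/w25c.png;python3 crop.py pics/scene25.png 170 150 270 220 8 pics/scene25c.png;python3 crop.py pics/side25.png 220 140 310 220 7 pics/side25c.png
```

```text
bay tcp u -4.5 v 2.3 w 168.7
bay pivot u -5.4 v 1.4 w 183.1
clk 22.0 tool x [-0.075  0.042 -0.996] yaw z 17.15 F [ 0.4  0.  -0.2] T [-0.02 -0.03  0.03] w 0.603
(0.058, 0, 0.055) [261.9 131.9]
(0.054, 0, 0.055) [261.8 136.6]
(0.054, 0.016, 0.055) [243.3 136.1]
(0.054, -0.016, 0.055) [280.3 137.1]
(0.0, 0.016, 0.055) [242.2 196. ]
(0, -0.016, 0.055) [277.2 197.4]
(0.044, 0, 0.071) [260.9 150.3]
(0.058, 0.017, 0.063) [241.5 131.8]
(0.058, -0.017, 0.063) [282.2 132.9]
(-0.044, 0.025, 0.084) [228.1 253.6]
(-0.044, -0.025, 0.084) [286.3 256.5]
```

View pics/w25c.png

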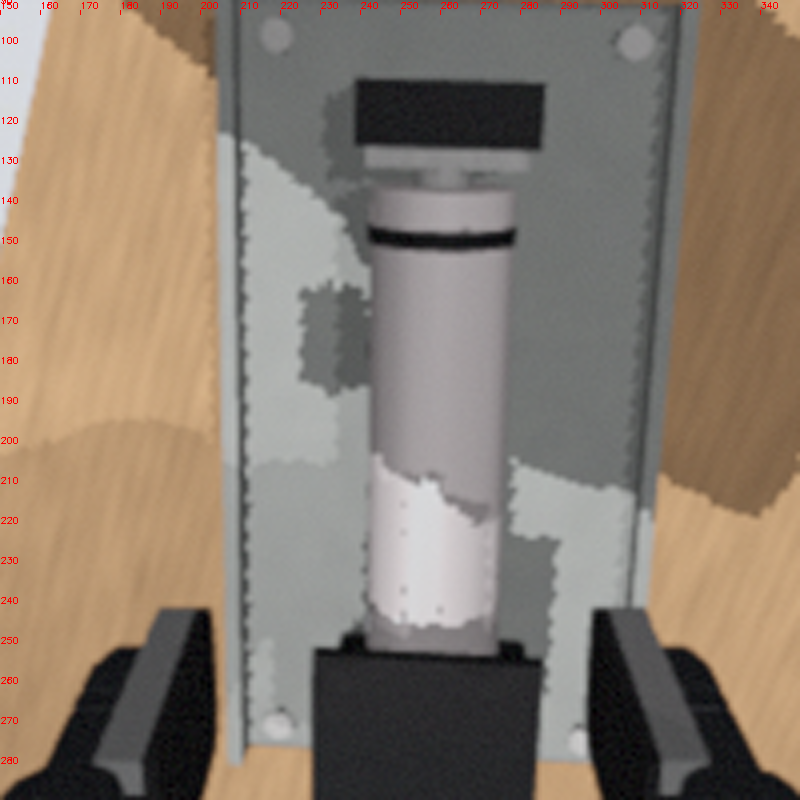

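View pics/scene25c.png

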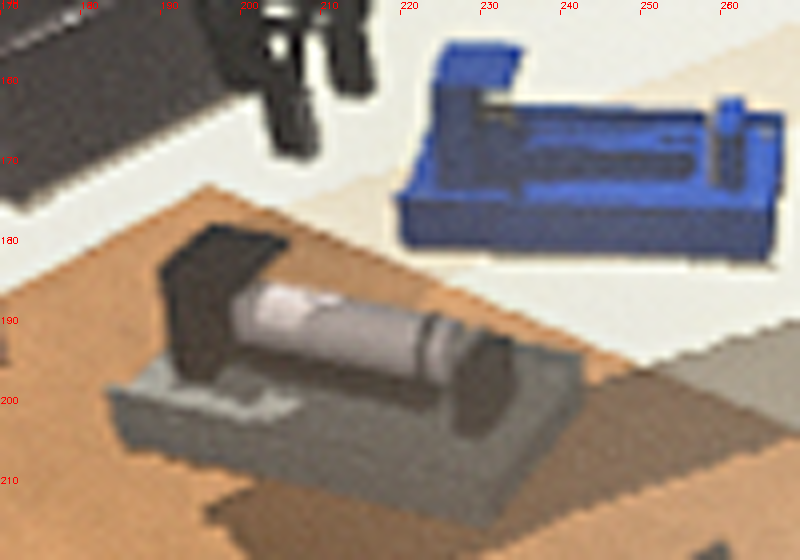

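View pics/side25c.png

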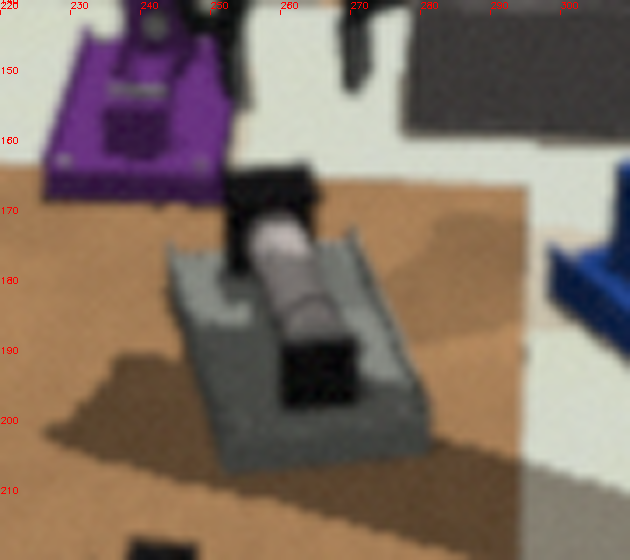

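```bash
python3 -c "
from h import *
W=cam_world(*load('w25'));p=(.4968,-.2947,np.radians(105.75))
D=cam_world(*load('side25'));S=cam_world(*load('scene25'))
for l in (0,.03,.06):
  for u,dz in ((.054,.016),(.044,.016),(-.044,.016)):
    z=.055+dz+l*(u+.05);print(l,u,proj(W,loc(p,(u,0,z))).round(1),'D',proj(D,loc(p,(u,0,z))).round(1),'S',proj(S,loc(p,(u,0,z))).round(1))
print(proj(D,loc(p,(.058,.017,.063))),proj(D,loc(p,(.058,-.017,.063))),proj(S,loc(p,(.058,-.017,.063))))
"
```

```text
0 0.054 [261.4 137.9] D [264.2 184.1] S [226.5 190.7]
0 0.044 [260.9 150.3] D [263.6 182.8] S [224.1 190.2]
0 -0.044 [257.5 248.4] D [259.2 171.5] S [203.3 185.8]
0.03 0.054 [261.3 138.2] D [264.2 183.4] S [226.5 190. ]
0.03 0.044 [260.9 150.7] D [263.6 182.1] S [224.  189.6]
0.03 -0.044 [257.5 248.5] D [259.2 171.4] S [203.3 185.7]
0.06 0.054 [261.2 138.5] D [264.2 182.6] S [226.4 189.3]
0.06 0.044 [260.8 151.1] D [263.7 181.4] S [224.  188.9]
0.06 -0.044 [257.5 248.5] D [259.2 171.4] S [203.3 185.7]
[268.95947377 186.15373994] [259.74686981 186.99306668] [225.56639808 195.05147677]
```

```bash
python3 -c "
from h import *
print(loc((.4968,-.2947,np.radians(105.75)),(.033,0,.1)))"; python3 plan.py .4878 -.2629 .1 16.5 8
```

```text
[ 0.48784247 -0.26293898  0.1       ]
pos [ 0.4954 -0.2994  0.1673] yaw 17.16 n 8
0.0087 0.0041 0.0009 0.001; 0.0086 0.0041 0.0009 0.001; 0.0087 0.0041 0.001 0.001; 0.0086 0.0041 0.0009 0.001; 0.0087 0.0041 0.0009 0.001; 0.0086 0.0041 0.001 0.001; 0.0087 0.0041 0.0009 0.001; 0.0086 0.0041 0.001 0.001
end [ 0.4879 -0.2629  0.1   ]
```

Emit:
{"api": "play_rows", "payload": {
  "increments": "0.008 0.004 0.001 0.001; 0.008 0.004 0.001 0.001; 0.008 0.004 0.001 0.001; 0.008 0.004 0.001 0.001; 0.008 0.004 0.001 0.001; 0.008 0.004 0.001 0.001; 0.008 0.004 0.001 0.001; 0.005 0.004 0.001 0.001; 0 0 0 0; 0 0 0 0",
  "hand": 1
}}

```text
clock: 23.15
position: [0.4866, -0.2586, 0.0991]
ee_rot: [-0.082, 0.725, 0.123, 0.672]
ft_force: [-0.5, -0.3, -0.2]
grip_width: 0.0
```

```bash
python3 st.py|tail -3
```

```text
bay tcp u 37.5 v 0.1 w 99.1
bay pivot u 36.5 v -0.9 w 113.6
clk 23.15 tool x [-0.083  0.047 -0.995] yaw z 16.77 F [-0.5 -0.3 -0.2] T [-0.1  -0.12  0.05] w 0.0
```

Emit:
{"api": "play_rows", "payload": {
  "increments": "0.006 -0.001 0.0005 0; 0.006 -0.001 0.0005 0; 0.003 -0.001 0.0003 0; 0 0 0 0"
}}

```text
clock: 23.55
position: [0.4879, -0.2615, 0.0832]
ee_rot: [-0.082, 0.725, 0.122, 0.673]
ft_force: [0.3, 0.2, -0.1]
grip_width: -0.002
```

```bash
python3 st.py|tail -3
```

```text
bay tcp u 34.3 v -0.4 w 83.2
bay pivot u 33.4 v -1.4 w 97.7
clk 23.55 tool x [-0.081  0.046 -0.996] yaw z 16.71 F [ 0.3  0.2 -0.1] T [ 0.03 -0.1   0.04] w -0.002
```

Emit:
{"api": "play_rows", "payload": {
  "increments": "0.002 0 0 0; 0.002 0 0 0; 0.002 0 0 0; 0.002 0 0 0"
}}

```text
clock: 23.95
position: [0.4889, -0.2611, 0.0776]
ee_rot: [-0.082, 0.724, 0.122, 0.674]
ft_force: [-7.6, 2.8, 24.1]
grip_width: 0.001
```

```bash
python3 st.py|tail -3
```

```text
bay tcp u 34.5 v -1.5 w 77.6
bay pivot u 33.6 v -2.4 w 92.1
clk 23.95 tool x [-0.079  0.045 -0.996] yaw z 16.71 F [-7.6  2.8 24.1] T [0.81 1.88 0.  ] w 0.001
```

Emit:
{"api": "play_rows", "payload": {
  "increments": "-0.004 0 0 0; -0.01 0 0 0; -0.02 0 -0.001 0; -0.03 0.001 -0.002 0; -0.03 0.001 -0.002 0; -0.02 0.001 -0.002 0; 0 0 0 0; 0 0 0 0"
}}

```text
clock: 24.75
position: [0.4905, -0.2653, 0.1989]
ee_rot: [-0.083, 0.724, 0.122, 0.674]
ft_force: [-0.2, -0.0, 0.0]
grip_width: -0.006
```

```bash
python3 st.py|tail -1; python3 -c "
from h import *
snap('wrist','w26');snap('side','side26');snap('scene','scene26')
";python3 crop.py pics/w26.png 150 70 350 270 4 pics/w26c.png; python3 - <<'E'
import cv2,numpy as np
a=cv2.imread('pics/side0.png');b=cv2.imread('pics/side26.png');cv2.imwrite('pics/cmp.png',np.hstack([a[130:360,90:310],b[130:360,90:310]]))
E
```

```text
clk 24.75 tool x [-0.077  0.045 -0.996] yaw z 16.75 F [-0.2 -0.   0. ] T [ 0.02 -0.06 -0.  ] w -0.006
```

View pics/w26c.png

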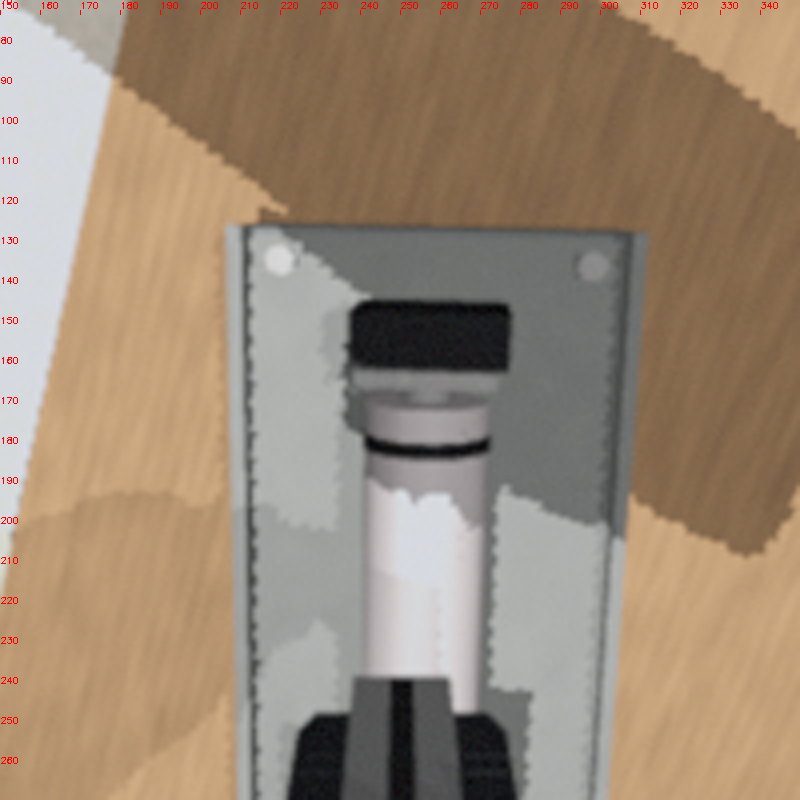

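View pics/cmp.png

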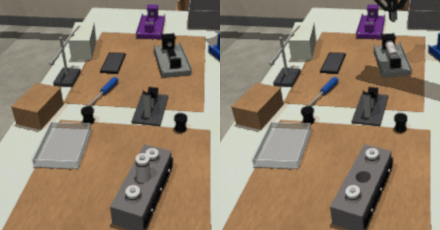

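View pics/scene26.png

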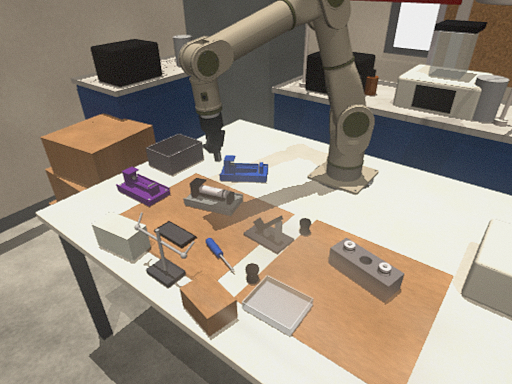

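```bash
python3 -c "
from workcell import workorder
print(workorder.hand_in())"
```

```text
the job is handed in; nothing more can be done
None
```

The tall cell is lying in the cradle of the grey bay, nub against the fixed plate and released. I handed the job in at about 25 s of the 51 s; no verdict was reported.

- **Rest:** I took the cell from the charger's middle well and tilted it into the V rest against the groove. I let go of it there for about 0.7 s, with the hand reading no load, then took it again near the middle. The nub triangulated about 5–9 mm from where I expected it, but still inside the 15 mm limit.
- **Spring:** I leaned the cell to roughly 13° and pushed it under the hood. The wrist read about 12 N along the bay and the nub was clear of the plate. That suggests the spring was pressed in more than 5 mm; I could not read it directly.
- **Tipping:** The first try went wrong. The cell slipped in the grip and the nub caught on the plate's top edge, with about 35 N downward at the wrist. I raised it a little, gripped harder, pushed back about 6 mm and tipped it home.
- **Last checks:** A press from above with shut fingers, about 24 N, met the cell's top at about 70 mm, where 71 mm means fully home. In the wrist picture taken just before that press, the cell's band and sides were within about 1 pixel of the home position. In the pictures after it, the other items looked unmoved and the arm stood clear.
- **Not confirmed:** The cameras could not resolve a lean smaller than about 0.03 rad, so levelness rests mainly on that press. The gripper had also drifted about 5° off vertical by the end.

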